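# Pack the sample cans and hasp the case

### The arm

A 6-joint arm with a two-finger parallel gripper is mounted at the origin on the work surface. World frame = base frame: x ahead of the robot, y to its left, z up, the work surface at z = 0. Lengths are in mm, angles in rad, forces in N, time in s.
With the tool pointing down it reaches from about 350 to 775 mm from the base axis. Payload 7.3 kg.
Tool frame: the origin (TCP) lies at the very end of the fingers, on their centre line; the grasp point (between the pads) lies 19 mm behind it; z points along the fingers, y is the line along which they close (so a half turn about z gives the same grasp; the last joint's range is limited). The gripper opens to 92 mm and grips with 3 to 60 N. Pads are 19 mm wide; open, the fingers measure 130 mm over their backs; the gripper's body (75 mm by 190 mm) begins 47 mm behind the grasp point.
Start: joints at [1.09, 0.342, 1.524, -0, 1.275, -0.146], TCP at [172.491, 495.875, 226.741] pointing down, gripper open.
Joint ranges: [-2.53, 2.53], [-0.77, 2.02], [0.04, 2.7], [-1, 4.14], [0.28, 2.66], [-3.11, 3.11]. Speed limits (rad/s): [2.57, 2.57, 3.14, 3.14, 3.14, 3.14].

### API

Orientations are given as [roll, pitch, yaw] about the fixed x, y, z axes, in that order (R = Rz(yaw) Ry(pitch) Rx(roll)).
In Python, from plant import get_obs, optics, ticket, finder gives the robot as it stands.
- The arm moves only by the tool send_rows, never from a script. Its arguments are lists of equal length, an entry for each row: "offset": the shift along the tool's x, y, z scaled (see below), a list of three; "delta_rot": the turn, a rotation vector about the tool's x, y, z scaled (see below), a list of three. In form: {"offset": [[dx, dy, dz], ...], "delta_rot": [[rx, ry, rz], ...]}. A call has 1 to 8 rows; each row is the pose to reach, as a shift and turn from the pose commanded when the call began, along the tool's axes at that moment, turning the shorter way round; what a row does not reach only later rows make up. The controller multiplies each number of a shift by 120 mm and each number of a turn by 360 degrees. A row lasts 1/8 s, in which the tool goes at most 62.5 mm and 10.7 degrees, less where a joint would pass 70% of its speed; a pose out of reach is approached as far as the arm can. A call with a number of a shift or a turn outside -1 to 1 is refused whole. A call with a gripper value outside its range is refused whole. "grip" is the opening, from 0 (shut) to 1 (fully open), set as the call begins (left out, the last holds). The fingers move at their own pace and stop on an object; the grip force is fixed at half the most. Time passes only in rows, so rows that repeat a pose let the fingers close. It gives the time, the measured TCP pose, the force, the opening and the grip force at its end, in the units of the state.
- get_obs(): the state, without advancing time (a new reading comes with each control period).
- optics.capture(name): name is "scene" or "side" or "wrist"; returns the picture (420x560x3 uint8, red, green, blue); there is no depth.
- optics.get_calibration(name): a dict with "fx", "fy", "cx", "cy" (pixels), "world_from_camera" (4x4, takes a point from camera to world coordinates). Camera axes: x right, y down, z forward; pixel columns grow to the right and rows downward; lengths in mm; the calibration is good to about 2 mm. A picture is of the moment at which its call begins: read the wrist's pose just before it. get_calibration takes no time and is no camera call; for the wrist camera it gives the pose at the moment of the call.
- ticket.close_job(): hands the job in; it is judged then, once.
Trained networks look in the newest picture that a camera, given by its name, has taken for a name from the list of things; names that differ only in an ending like _2 or _b are one class to them, and where a whole thing is asked for, a point or a joint stands for the part that bears it (a point fixed in the world has none). Each returns a list of dicts, best first, with "confidence" (0 to 1); they miss things now and then, are a little off and sometimes report something else, mostly with a low value. They report only what shows in the picture. A call takes as long as a camera call. They do not tell look-alikes from the thing itself.
- finder.boxes_of(target, camera): "box" ([left, top, right, bottom] in pixels, round what is visible of it).
- finder.silhouettes(target, camera): "region" (420x560 bool, what is visible of it) and "box" ([left, top, right, bottom] in pixels, round what is visible of it).
- finder.pinpoint(target, camera): "uv" ([column, row] in pixels: a listed point, or the origin of a listed thing).
The state is a dict: "time": time; "joint_positions": joint angles; "dq": joint speeds; "tau": joint torques, N m; "tool_pos": TCP position; "tcp_rot": TCP orientation; "contact_force": force on the tool from outside, world axes, zero at the start; "moment": the same for the moment, N m; "grip_width": finger opening in mm; "finger_force": force on a finger pad.
Only numpy, scipy, OpenCV 4.12 (cv2) and the standard library are available. Lean on these libraries where they do the work, as an engineer would, in place of code of your own. Each camera call takes 0.05 s, during which the arm holds its last target. There are 200 camera calls.

### The job

Fold the lid of the white sample case back past upright, and stand every small sealed can that is on the bench upright in the case, one to a bay, setting each down gently rather than dropping it. Then fold the lid fully shut, and only after that swing the hasp down over its staple until it lies flat against the case. Leave the big tin, the stack of can ends and the brush where they are.

Things in the scene. Friction and masses are not known exactly. Their poses are not given: they have to be found in the camera images.
- case: White plastic case, fixed, open on top: outside 138 (its x) x 300 (its y) x 80 mm high; walls and floor 6 mm; inside 126 x 288 x 74 mm. Origin: centre of its underside. x points to the side with the lid's hinge; the -x side is the front, with staple and hasp. Three 3 mm dividers, 25 mm high, part it into four bays in a row along y, one can each, centres 72.75 mm apart.
- case_floor (a point): Centre of the case's inner floor, 6 mm above the bench (under the middle divider).
- lid (a joint): Lid angle, rad: 0 shut, 1.57 upright, stop at 1.95 (leaning back). Stiff hinge (0.45 N m, some 3 N at the handle): the lid stays at any angle. Starts partly open, 0.45 to 0.9. White plate 142 mm (hinge to free edge) x 304 x 6 mm, hinged along the case's +x top edge.
- lid_handle (a point): Middle of the lid's handle: a 12 mm round steel bar, 90 mm long, along the case's y, in the lid's plane, 40 mm beyond its free edge (182 mm from the hinge line), held at both ends by arms. 34 mm is free between bar and lid edge for a finger. It lies 60 mm from the case's middle towards its +y end; with the lid shut it is 83 mm above the bench.
- lid_hinge (a point): Point on the lid's hinge line, level with the handle's middle: case x = +71 mm, y = +60 mm, 80 mm above the bench. Axis along the case's y.
- hasp (a joint): Hasp angle relative to the lid, rad. With the lid shut: 0 hangs flat against the case front with the staple through its slot (home, hard stop), 1.57 sticks straight out from the front, more points its end upward. Stiff (0.05 N m, 1 N at the knob): stays where left, carried along by the lid. Starts at 1.2 to 2.0.
- hasp_hinge (a point): Middle of the hasp's hinge line (along the case's y) at the lid's free edge, 65 mm from the case's middle towards its -y end. With the lid shut: case x = -74 mm, 83 mm above the bench. The hasp is a slotted steel strap 44 mm wide, 66 mm long, 4 mm thick.
- hasp_knob (a point): Centre of the outer face of the hasp's knob (20 mm diameter), centred 55 mm from the hinge line along the strap, its face 30 mm out from the hinge line, square to the strap, on the side away from the case. With the hasp home: 28 mm above the bench, case x = -104 mm.
- staple (a point): Outer end of the staple, a steel lug 6 mm wide, 10 mm high, standing 18 mm out from the case front, 50 mm above the bench; ends 17 mm short of the closed knob's outer face.
- can0: Small sealed steel can with brass-coloured ends, 60 mm diameter, 66 mm high, about 0.15 to 0.31 kg, standing on the bench; three or four of these identical cans are present (None: absent). Origin: centre of its underside; z along its axis.
- can1: Small sealed steel can with brass-coloured ends, 60 mm diameter, 66 mm high, about 0.15 to 0.31 kg, standing on the bench; three or four of these identical cans are present (None: absent). Origin: centre of its underside; z along its axis.
- can2: Small sealed steel can with brass-coloured ends, 60 mm diameter, 66 mm high, about 0.15 to 0.31 kg, standing on the bench; three or four of these identical cans are present (None: absent). Origin: centre of its underside; z along its axis.
- can3: Small sealed steel can with brass-coloured ends, 60 mm diameter, 66 mm high, about 0.15 to 0.31 kg, standing on the bench; three or four of these identical cans are present (None: absent). Origin: centre of its underside; z along its axis.
- big_tin: Large empty brass-coloured open tin, 100 mm diameter, 120 mm high; leave alone. Origin: centre of underside.
- lid_stack: Stack of can ends, 74 mm diameter, 30 mm high; leave alone. Origin: centre of underside.
- brush: Hand brush lying on the bench; leave alone. Origin: centre of underside.
There are look-alikes about, which are no part of the job. Leave any black look-alike of the can2 alone. Leave any orange look-alike of the can1 alone.

How it is judged (in metres and radians):
On the way, in this order (a step that is already met when the one before it is completed fails the run):
1. the lid is folded back upright or beyond (over 1.4 rad) (value of joint lid above 1.4 rad), for 0.2 s.
2. every can present stands upright on the floor of the case (x of can0 in the frame of case between -0.045 and 0.045 m and y of can0 in the frame of case between -0.118 and 0.118 m and z of can0 in the frame of case between -0.005 and 0.016 m and angle between each of can0, can1, can2, can3's own z axis and vertical below 0.15 rad and linear speed of each of can0, can1, can2, can3 below 0.03 m/s and x of can1 in the frame of case between -0.045 and 0.045 m and y of can1 in the frame of case between -0.118 and 0.118 m and z of can1 in the frame of case between -0.005 and 0.016 m and x of can2 in the frame of case between -0.045 and 0.045 m and y of can2 in the frame of case between -0.118 and 0.118 m and z of can2 in the frame of case between -0.005 and 0.016 m and x of can3 in the frame of case between -0.045 and 0.045 m and y of can3 in the frame of case between -0.118 and 0.118 m and z of can3 in the frame of case between -0.005 and 0.016 m), for 0.2 s.
3. the lid is shut (under 0.06 rad) (value of joint lid below 0.06 rad), for 0.2 s.
4. the hasp lies home over its staple (under 0.12 rad) with the lid shut (value of joint hasp below 0.12 rad and value of joint lid below 0.06 rad), for 0.2 s.
At the end, for the whole second after the job is handed in: Every can present stands upright (within 0.15 rad) and at rest on the inner floor of the case, the lid is shut (within 0.06 rad) and the hasp lies home over the staple (within 0.12 rad), all at rest (all of step 2 and all of step 4 and velocity of joint each of hasp, lid below 0.05 rad/s); the robot touches nothing.
It fails at once if the big tin is moved more than 30 mm (distance of big_tin from where it was at the start of the episode above 0.03 m).
It fails at once if the stack of can ends is moved more than 30 mm (distance of lid_stack from where it was at the start of the episode above 0.03 m).
It fails at once if the brush is moved more than 30 mm (distance of brush from where it was at the start of the episode above 0.03 m).
It fails at once if a can is dropped into the case (over 0.9 m/s, a fall of 4 cm) ((horizontal distance between can0 and case_floor below 0.12 m and height (world z) of can0 below 0.07 m and linear speed of can0 above 0.9 m/s) or (horizontal distance between can1 and case_floor below 0.12 m and height (world z) of can1 below 0.07 m and linear speed of can1 above 0.9 m/s) or (horizontal distance between can2 and case_floor below 0.12 m and height (world z) of can2 below 0.07 m and linear speed of can2 above 0.9 m/s) or (horizontal distance between can3 and case_floor below 0.12 m and height (world z) of can3 below 0.07 m and linear speed of can3 above 0.9 m/s)).
Of can0, can1, can2, can3 only 3 to 4 are there at a start; the rules pass over those that are not, and their reading is None.
At some moment in a run one of can0, can1, can2, can3 may be knocked a few centimetres aside while the robot is not near it.
It also fails if it takes over 210 s, if anything falls off the work surface, if the arm or the gripper's body presses on something with over 40 N, if the wrist force passes 120 N, or if a joint passes its speed limit or range.

## Working session

There is one attempt and no reset: what is moved stays moved. The work goes in short steps, Python scripts to look and compute and a tool call to move; the robot and the scene stay as the last step left them, time stands still between calls to the robot, and variables do not carry over. Pictures are saved under pics/ and viewed, at most 14 in all, crops included, and the job is handed in when it is done.

Besides the shell and the picture viewer there is one more tool, called as name(argument=value, ...), one argument or row to a line, values as JSON. send_rows: Moves the arm, as the interface text tells. Its arguments: {"type":"object","properties":{"offset":{"type":"array"},"delta_rot":{"type":"array"},"grip":{"type":"number"}},"required":["offset","delta_rot"]}

```bash
mkdir -p pics
python3 - <<'E'
from plant import get_obs, optics, ticket, finder
import cv2,numpy as np
print(get_obs())
for n in ("scene","side"):
    im=optics.capture(n); cv2.imwrite(f"pics/{n}0.png",im[:,:,::-1])
    c=optics.get_calibration(n); print(n,c["fx"],c["fy"],c["cx"],c["cy"],np.round(c["world_from_camera"],3).tolist())
    for t in ("can0","big_tin","lid_stack","brush"):
        print(t,[(np.round(d["uv"]).tolist(),round(d["confidence"],2)) for d in finder.pinpoint(t,n)])
    for t in ("case_floor","lid_handle","lid_hinge","hasp_hinge","hasp_knob","staple","case"):
        print(t,[(np.round(d["uv"],1).tolist(),round(d["confidence"],2)) for d in finder.pinpoint(t,n)])
E
```

```text
{'time': 0.0, 'joint_positions': array([ 1.09000334e+00,  3.42738367e-01,  1.52504530e+00, -1.52480409e-05,
        1.27539520e+00, -1.45978644e-01]), 'dq': array([-0.00077884, -0.00155497,  0.00157668, -0.00021146, -0.00156055,
        0.00057237]), 'tau': array([ 2.16288463e-04, -4.31235695e+01, -2.44220817e+01,  7.18708173e-02,
        5.56337577e-02, -1.20678492e-04]), 'tool_pos': array([172.28807706, 495.48019665, 226.02697905]), 'tcp_rot': array([-3.14002120e+00, -2.16305486e-04,  2.80678259e+00]), 'contact_force': array([-0.14102366,  0.36443216, -0.01138976]), 'moment': array([0.02778011, 0.01787627, 0.01988621]), 'finger_force': 0.0, 'grip_width': 91.49537697427449}
scene 470.9076789917335 470.9076789917335 275.93430726258424 211.08353875156487 [[-0.72, 0.445, -0.532, 1104.59], [0.694, 0.472, -0.544, 502.505], [0.008, -0.761, -0.649, 778.815], [0.0, 0.0, 0.0, 1.0]]
can0 [([210.0, 205.0], 0.89), ([337.0, 212.0], 0.86), ([257.0, 187.0], 0.84), ([291.0, 210.0], 0.8), ([280.0, 174.0], 0.64), ([319.0, 188.0], 0.6)]
big_tin [([238.0, 155.0], 0.58)]
lid_stack [([226.0, 295.0], 0.56
[... 407 characters left out ...]
.49486900469049 [[0.986, -0.105, 0.132, 382.855], [-0.168, -0.535, 0.828, -950.446], [-0.017, -0.838, -0.545, 677.634], [0.0, 0.0, 0.0, 1.0]]
can0 [([250.0, 272.0], 0.95), ([261.0, 310.0], 0.79), ([211.0, 258.0], 0.79), ([212.0, 324.0], 0.76), ([198.0, 284.0], 0.72), ([327.0, 321.0], 0.65)]
big_tin [([228.0, 386.0], 0.72)]
lid_stack [([359.0, 236.0], 0.8)]
brush [([398.0, 278.0], 0.93), ([263.0, 201.0], 0.3)]
case_floor [([265.2, 195.1], 0.98)]
lid_handle [([267.2, 151.8], 0.94), ([262.4, 313.5], 0.27)]
lid_hinge [([233.5, 174.0], 0.91)]
hasp_hinge [([289.8, 136.3], 0.53)]
hasp_knob [([302.1, 126.4], 0.66)]
staple [([306.0, 183.7], 0.86)]
case [([265.2, 199.1], 0.92), ([228.1, 384.1], 0.19)]
```

View pics/scene0.png

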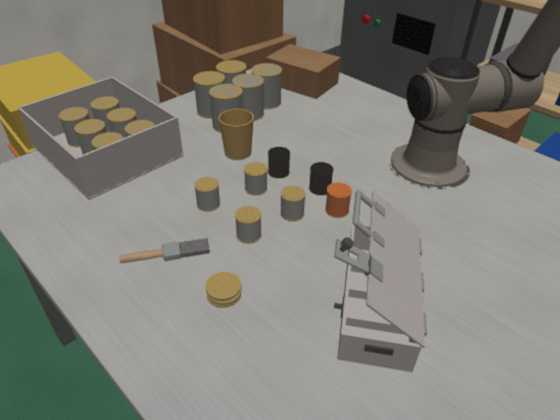

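View pics/side0.png

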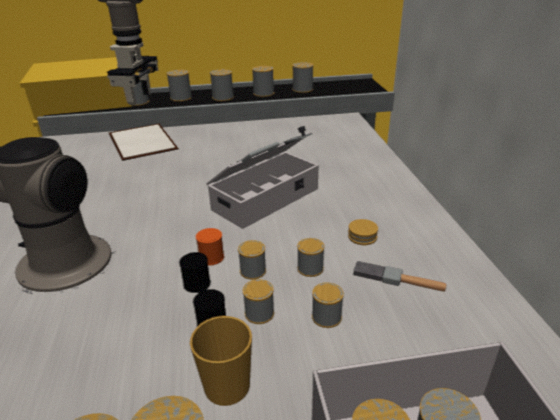

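```bash
cat > h.py <<'E'
from plant import get_obs, optics, ticket, finder
import cv2,numpy as np
from scipy.spatial.transform import Rotation as R
C={}
def cal(n):
    if n=="wrist": return optics.get_calibration(n)
    if n not in C: C[n]=optics.get_calibration(n)
    return C[n]
def ray(n,uv,c=None):
    c=c or cal(n); T=np.array(c["world_from_camera"])
    d=T[:3,:3]@np.array([(uv[0]-c["cx"])/c["fx"],(uv[1]-c["cy"])/c["fy"],1])
    return T[:3,3],d/np.linalg.norm(d)
def tri(*rs):
    A=np.zeros((3,3));b=np.zeros(3)
    for o,d in rs:
        P=np.eye(3)-np.outer(d,d);A+=P;b+=P@o
    x=np.linalg.solve(A,b)
    return x,max(np.linalg.norm((np.eye(3)-np.outer(d,d))@(x-o)) for o,d in rs)
def atz(n,uv,z,c=None):
    o,d=ray(n,uv,c);return o+d*(z-o[2])/d[2]
def proj(n,p,c=None):
    c=c or cal(n);q=np.linalg.inv(np.array(c["world_from_camera"]))@np.r_[p,1]
    return np.array([c["fx"]*q[0]/q[2]+c["cx"],c["fy"]*q[1]/q[2]+c["cy"]])
E
python3 - <<'E'
from h import *
np.set_printoptions(precision=1,suppress=True)
S={"case_floor":((376.6,300),(265.2,195.1)),"handle":((361.9,208.8),(267.2,151.8)),"lid_hinge":((421.8,262.5),(233.5,174)),"hasp_hinge":((367.5,264.8),(289.8,136.3)),"knob":((350.1,240.3),(302.1,126.4)),"staple":((335.1,307.9),(306,183.7)),"tin":((238,155),(228,386)),"stack":((226,295),(359,236)),"brush":((167,255),(398,278))}
for k,(a,b) in S.items(): print(k,*tri(ray("scene",a),ray("side",b)))
for u in [(210,205),(337,212),(257,187),(291,210),(280,174),(319,188)]: print("scene",u,atz("scene",u,0))
for u in [(250,272),(261,310),(211,258),(212,324),(198,284),(327,321)]: print("side",u,atz("side",u,0))
E
```

```text
case_floor [518.  204.5  10.9] 1.9348055975803922
handle [509.9 120.1 192.9] 8.35949546533542
lid_hinge [428.8 234.5  76.9] 3.062386403043737
hasp_hinge [595.3 213.6 182.1] 3.5609303438852096
knob [616.7 179.1 225.9] 3.014740358359899
staple [628.9 176.9  53.7] 2.614050597416805
tin [ 363.9 -420.2   -6.4] 0.2896900869089757
stack [728.9 -28.1  -2.3] 1.7600026419431176
brush [ 758.5 -208.5    3.5] 1.786209942647175
scene (210, 205) [ 573.2 -285.7    0. ]
scene (337, 212) [355.6 -41.8   0. ]
scene (257, 187) [ 433.7 -258.9    0. ]
scene (291, 210) [ 435.2 -127.8    0. ]
scene (280, 174) [ 346.5 -259.     0. ]
scene (319, 188) [ 314.5 -140.5    0. ]
side (250, 272) [ 435.6 -121.5    0. ]
side (261, 310) [ 444.7 -249.5    0. ]
side (211, 258) [348.6 -51.    0. ]
side (212, 324) [ 342.2 -270.8    0. ]
side (198, 284) [ 316.2 -141.6    0. ]
side (327, 321) [ 572.  -305.4    0. ]
```

The pictures show four steel cans with brass tops, at scene (207,194), (256,178), (292,203) and (248,224). The orange look-alike is at (338,200) and the two black ones at (279,162) and (321,178). The steel cans with brass ends fit the description; the others don't. The case is at (385,290) with its lid half open and the handle at the far end. Next I'll fit the case and can poses and confirm with a crop.

```bash
cat >> h.py <<'E'
from scipy.optimize import least_squares
def cpts(p):
    x,y,yaw,l,h=p
    def lid(r,n,yy): # r along lid from hinge, n normal offset (outer side)
        return [71-r*np.cos(l)+n*np.sin(l),yy,80+r*np.sin(l)+n*np.cos(l)]
    # hasp: strap dir in lid frame: angle h=0 -> -z(lid normal inward), 1.57 -> outward r
    a=h; kr=145+55*np.sin(a)+30*np.cos(a); kn=3-55*np.cos(a)+30*np.sin(a)
    L={"case_floor":[0,0,6],"lid_handle":lid(182,3,60),"lid_hinge":[71,60,80],"hasp_hinge":lid(145,3,-65),"hasp_knob":lid(kr,kn,-65),"staple":[-87,-65,50],"case":[0,0,0]}
    c,s=np.cos(yaw),np.sin(yaw)
    return {k:np.array([x+c*v[0]-s*v[1],y+s*v[0]+c*v[1],v[2]]) for k,v in L.items()}
def fitcase(obs,p0=(518,204,2.19,.67,1.6)):
    # obs: list of (cal, name, uv)
    def f(p):
        q=cpts(p); return np.concatenate([proj(None,q[n],c)-uv for c,n,uv in obs])
    r=least_squares(f,p0,loss="soft_l1",x_scale=[10,10,.1,.1,.1]); return r.x,f(r.x).reshape(-1,2)
def cyl(p,r=30,h=66):
    t=np.linspace(0,2*np.pi,36,endpoint=False)
    return [np.array([p[0]+r*np.cos(a),p[1]+r*np.sin(a),p[2]+z]) for a in t for z in (0,h)]
def cbox(n,p,c=None):
    q=np.array([proj(n,v,c) for v in cyl(p)]); return np.r_[q.min(0),q.max(0)]
def fitcan(obs,p0):
    # obs: list (cal, box)
    f=lambda p:np.concatenate([cbox(None,p,c)-b for c,b in obs])
    r=least_squares(f,p0,loss="soft_l1"); return r.x,np.abs(f(r.x)).max()
def colour(im,b):
    b=np.round(b).astype(int); h=(b[1]+b[3]*2)//3
    return np.median(im[h-6:h+6,(b[0]+b[2])//2-6:(b[0]+b[2])//2+6].reshape(-1,3),axis=0).astype(int)
E
python3 - <<'E'
from h import *
np.set_printoptions(precision=2,suppress=True)
O=[]
B={}
for n in ("scene","side"):
    im=optics.capture(n)
    if n=="side": 
        a=cv2.resize(im[0:115,80:180],None,fx=4,fy=4,interpolation=cv2.INTER_CUBIC); b=cv2.resize(im[225:350,165:365],None,fx=3,fy=3,interpolation=cv2.INTER_CUBIC)
        H=np.zeros((375+460,600,3),np.uint8); H[:460,:400]=a;H[460:,:]=b
        cv2.imwrite("pics/crop.png",cv2.resize(H,(430,598))[:,:,::-1])
    for t in ("case_floor","lid_handle","lid_hinge","hasp_hinge","hasp_knob","staple","case"):
        d=finder.pinpoint(t,n)
        if d: O.append((cal(n),t,np.array(d[0]["uv"])))
    B[n]=[(d["box"],d["confidence"],colour(im,d["box"])) for d in finder.boxes_of("can0",n)]
p,r=fitcase(O);print(p,np.degrees(p[2]));print([(o[1],v) for o,v in zip(O,r)])
for n in B:
    for b,cf,col in B[n]:
        print(n,np.array(b),round(cf,2),col,fitcan([(cal(n),b)],[450,-200,0])[0])
for k,v in cpts(p).items(): print(k,v)
E
```

```text
[519.07 202.44   2.17   0.67   1.38] 124.37077862218483
[('case_floor', array([24.03, 61.21])), ('lid_handle', array([-0.81, -1.17])), ('lid_hinge', array([-2.45, -0.09])), ('hasp_hinge', array([-0.29, -0.7 ])), ('hasp_knob', array([0.03, 1.14])), ('staple', array([ 2.24, -0.19])), ('case', array([ 0.31, -0.25])), ('case_floor', array([1.09, 2.  ])), ('lid_handle', array([-3.49, -0.84])), ('lid_hinge', array([-0.63, -0.39])), ('hasp_hinge', array([1.44, 2.77])), ('hasp_knob', array([ 0.29, -0.75])), ('staple', array([-0.48,  3.08])), ('case', array([ 0.87, -1.52]))]
scene [310.5 163.  333.5 196.3] 0.81 [41 38 36] [ 296.1  -148.37  -18.46]
scene [195.1 176.  222.1 211.2] 0.71 [87 87 84] [ 580.49 -274.57   14.91]
scene [235.1 205.6 261.5 239.8] 0.68 [88 87 84] [ 534.72 -179.79  -49.1 ]
scene [268.5 148.3 288.7 175.8] 0.67 [39 38 35] [ 239.44 -374.25 -100.51]
scene [279.2 186.9 305.9 226.7] 0.65 [87 86 84] [506.89 -56.81  62.14]
scene [323.4 182.8 351.9 217.1] 0.64 [111  65  43] [353.94 -46.12   3.13]
scene [246.2 162.2 266.9 192.9] 0.61 [86 85 82] [ 371.43 -329.87  -70.68]
side [191.5 
[... 161 characters left out ...]
 0.81 [65 67 65] [ 445.76 -103.14  -13.09]
side [177.9 253.6 209.8 290.4] 0.79 [5 4 4] [307.27 -89.97 -38.25]
side [295.6 237.3 321.9 276.8] 0.76 [65 66 64] [ 569.85 -138.47    4.17]
side [205.8 124.6 310.6 183.4] 0.67 [80 76 74] [ 408.16 -352.3   372.23]
side [197.8 229.8 224.5 265. ] 0.66 [100  42  15] [350.99   2.   -39.57]
side [281.4 124.9 307.8 145.5] 0.64 [113 112 111] [689.8  651.74 -31.28]
side [240.6 278.1 271.7 327.3] 0.62 [66 66 65] [ 432.05 -306.67   42.94]
case_floor [519.07 202.44   6.  ]
lid_handle [508.74 111.26 195.82]
lid_hinge [429.47 227.17  80.  ]
hasp_hinge [595.59 205.71 172.75]
hasp_knob [615.13 177.13 224.96]
staple [621.84 167.33  50.  ]
case [519.07 202.44   0.  ]
```

View pics/crop.png

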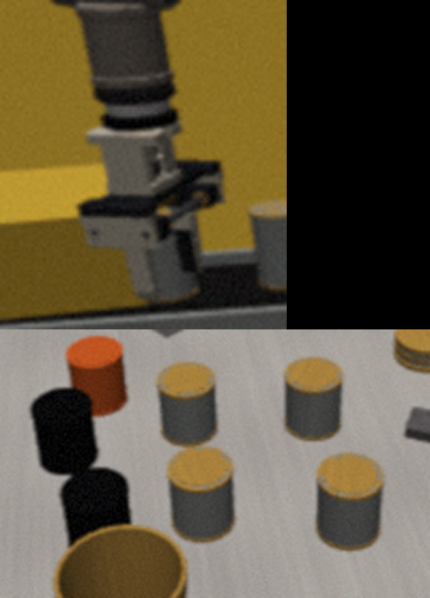

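The crop confirms it: four grey cans with brass ends, one orange and two black look-alikes. The gripper's wide rail runs along its closing direction. Now I'll fit the cans from both views and plan the lid push.

```bash
cat >> h.py <<'E'
PAIR0=[([195.1,176,222.1,211.2],[309.7,282.2,345.5,330.5]),([235.1,205.6,261.5,239.8],[295.6,237.3,321.9,276.8]),([279.2,186.9,305.9,226.7],[238.4,241.3,267.2,278.7]),([246.2,162.2,266.9,192.9],[240.6,278.1,271.7,327.3])]
def rel(target,yaw,roll=np.pi,pitch=0):
    """tool-frame shift (in units) and turn (units) from present pose to target pose"""
    o=get_obs(); r=R.from_euler("xyz",o["tcp_rot"]); t=R.from_euler("xyz",[roll,pitch,yaw])
    return r.inv().apply(np.array(target)-o["tool_pos"])/120, (r.inv()*t).as_rotvec()/(2*np.pi)
E
python3 - <<'E'
from h import *
np.set_printoptions(precision=3,suppress=True)
for a,b in PAIR0: print(*fitcan([(cal("scene"),a),(cal("side"),b)],[450,-200,0]))
for n,b in (("scene",[323.4,182.8,351.9,217.1]),): print(fitcan([(cal(n),b)],[350,-50,0]))
yaw=np.radians(34.4)
u=np.array([np.cos(np.radians(124.4)),np.sin(np.radians(124.4))])
h=np.array([508.7,111.3])
t=np.r_[h-40*u,215]; print(t,rel(t,yaw))
E
```

```text
[ 570.204 -293.355   -1.787] 4.404971542071905
[ 570.509 -136.353    2.29 ] 2.079830703648838
[ 445.526 -113.047   -5.526] 2.583340932402024
[ 435.203 -259.372   -1.045] 2.3274227263217995
(array([353.942, -46.124,   3.133]), np.float64(1.0345055664510028))
[531.299  78.295 215.   ] (array([-3.968, -2.304,  0.098]), array([ 0.   , -0.   ,  0.351]))
```

send_rows(
  offset=[
    [-0.5, -0.3, -0.5],
    [-1, -0.6, -0.9],
    [-1, -0.6, -0.9],
    [-1, -0.6, -0.9],
    [-1, -0.6, -0.9],
    [-1, -0.6, -0.9],
    [-1, -0.6, -0.9],
    [-1, -0.6, -0.9],
  ],
  delta_rot=[
    [0, 0, 0.02],
    [0, 0, 0.05],
    [0, 0, 0.08],
    [0, 0, 0.11],
    [0, 0, 0.14],
    [0, 0, 0.17],
    [0, 0, 0.2],
    [0, 0, 0.22],
  ],
  grip=0.0,
)

```text
time: 3.1
tool_pos: [262.2, 388.4, 334.8]
tcp_rot: [3.142, -0.0, 1.419]
contact_force: [0.7, -0.5, 0.4]
grip_width: 16.8
finger_force: 0.0
```

Run:
```python
from h import *
np.set_printoptions(precision=3,suppress=True)
print(get_obs()["tool_pos"],get_obs()["tcp_rot"])
print(rel([531,78,335],np.radians(34.4)))
```

```text
[262.163 388.391 334.771] [ 3.142 -0.     1.419]
(array([-2.219,  2.605, -0.002]), array([ 0.  , -0.  ,  0.13]))
```

send_rows(
  offset=[
    [-0.35, 0.43, 0],
    [-0.74, 0.87, 0],
    [-0.74, 0.87, 0],
  ],
  delta_rot=[
    [0, 0, 0],
    [0, 0, 0],
    [0, 0, 0],
  ],
)

```text
time: 3.48
tool_pos: [354.2, 283.1, 334.7]
tcp_rot: [3.141, 0.0, 1.42]
contact_force: [0.1, 0.8, -0.1]
grip_width: 0.6
finger_force: 0.0
```

send_rows(
  offset=[
    [-0.35, 0.43, 0],
    [-0.74, 0.87, 0],
    [-0.74, 0.87, 0],
  ],
  delta_rot=[
    [0, 0, 0],
    [0, 0, 0],
    [0, 0, 0],
  ],
)

```text
time: 3.85
tool_pos: [444.3, 180.5, 334.3]
tcp_rot: [-3.141, 0.0, 1.421]
contact_force: [-0.4, 0.7, 0.1]
grip_width: 0.3
finger_force: 0.0
```

send_rows(
  offset=[
    [-0.35, 0.43, 0],
    [-0.74, 0.87, 0],
    [-0.74, 0.87, 0],
    [-0.74, 0.87, 0],
    [-0.74, 0.87, 0],
    [-0.74, 0.87, 0],
    [-0.74, 0.87, 0],
  ],
  delta_rot=[
    [0, 0, 0.03],
    [0, 0, 0.06],
    [0, 0, 0.09],
    [0, 0, 0.12],
    [0, 0, 0.13],
    [0, 0, 0.13],
    [0, 0, 0.13],
  ],
)

```text
time: 4.72
tool_pos: [532.9, 80.2, 334.8]
tcp_rot: [-3.141, -0.0, 0.61]
contact_force: [0.7, 0.2, 0.2]
grip_width: 0.4
finger_force: 0.0
```

Run:
```python
from h import *
np.set_printoptions(precision=3,suppress=True)
im=optics.capture("wrist"); c=optics.get_calibration("wrist"); o=get_obs()
cv2.imwrite("pics/w1.png",im[:,:,::-1]); print(o["tool_pos"],o["tcp_rot"]); print(c["world_from_camera"])
O=[]
for t in ("lid_handle","hasp_hinge","hasp_knob","staple","case_floor"):
    d=finder.pinpoint(t,"wrist"); print(t,[(x["uv"],round(x["confidence"],2)) for x in d], proj(None,cpts((519,202.4,2.171,.67,1.38))[t],c))
```

```text
[532.967  79.985 334.824] [-3.141 -0.     0.61 ]
[[  0.572  -0.784  -0.241 599.496]
 [ -0.82   -0.547  -0.168 125.047]
 [ -0.001   0.294  -0.956 493.5  ]
 [  0.      0.      0.      1.   ]]
lid_handle [([232.2, 202.5], 0.98)] [234.726 201.087]
hasp_hinge [([192.9, 40.2], 0.78), ([128.4, 176.0], 0.72)] [197.149  40.871]
hasp_knob [([231.4, 28.3], 0.64), ([192.3, 40.2], 0.59)] [232.817  29.895]
staple [([197.9, 120.4], 0.69), ([267.2, 55.6], 0.61)] [263.35   57.383]
case_floor [([200.2, 111.7], 0.77)] [196.994 115.401]
```

View pics/w1.png

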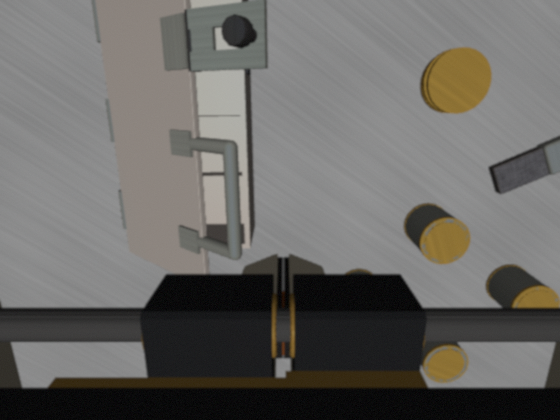

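The wrist view shows the bar at (232,200), within 3 px of my prediction, and the fingers just in front of it. I'll push the lid back along its arc.

send_rows(
  offset=[
    [0, 0, 0.5],
    [0, 0, 1.0],
    [0, 0, 1.0],
    [0, 0, 1.0],
  ],
  delta_rot=[
    [0, 0, 0],
    [0, 0, 0],
    [0, 0, 0],
    [0, 0, 0],
  ],
)

```text
time: 5.52
tool_pos: [534.7, 79.2, 217.1]
tcp_rot: [3.14, -0.003, 0.608]
contact_force: [0.2, 0.4, 1.0]
grip_width: 0.3
finger_force: 0.0
```

send_rows(
  offset=[
    [0, 0, 0.375],
    [0, 0, 0.375],
    [-0.0, -0.12, 0.39],
    [0, -0.22, 0.3],
    [0, -0.31, 0.2],
    [0, -0.4, 0.13],
    [0, -0.49, 0.067],
    [0, -0.59, 0.02],
  ],
  delta_rot=[
    [0, 0, 0],
    [0, 0, 0],
    [0, 0, 0],
    [0, 0, 0],
    [0, 0, 0],
    [0, 0, 0],
    [0, 0, 0],
    [0, 0, 0],
  ],
)

```text
time: 6.52
tool_pos: [494.5, 136.6, 215.9]
tcp_rot: [3.135, -0.005, 0.608]
contact_force: [3.6, -8.7, 7.8]
grip_width: -0.1
finger_force: 4.9
```

Run:
```python
from h import *
np.set_printoptions(precision=3,suppress=True)
O=[]
for n in ("scene","side"):
    im=optics.capture(n)
    for t in ("lid_handle","hasp_hinge","hasp_knob"):
        d=finder.pinpoint(t,n)
        if d: O.append((cal(n),t,np.array(d[0]["uv"])))
f=lambda q:np.concatenate([proj(None,cpts((519,202.4,2.171,*q))[t],c)-uv for c,t,uv in O])
r=least_squares(f,(1.1,1.4),loss="soft_l1");print(r.x,r.fun)
o=get_obs();print(o["tool_pos"],o["tcp_rot"],o["contact_force"])
```

```text
[1.047 1.373] [150.06   42.739   0.639   0.189  -0.415   1.026  -0.029   4.294   1.02
   3.34 ]
[493.251 137.409 212.953] [ 3.141 -0.001  0.608] [ 3.535 -3.436  4.137]
```

send_rows(
  offset=[
    [0, -0.1, -0.05],
    [0, -0.21, -0.1],
    [0, -0.32, -0.14],
    [0, -0.43, -0.17],
    [0, -0.54, -0.19],
    [0, -0.64, -0.21],
    [0, -0.75, -0.23],
    [0, -0.85, -0.23],
  ],
  delta_rot=[
    [0, 0, 0],
    [0, 0, 0],
    [0, 0, 0],
    [0, 0, 0],
    [0, 0, 0],
    [0, 0, 0],
    [0, 0, 0],
    [0, 0, 0],
  ],
)

```text
time: 7.92
tool_pos: [433.5, 221.7, 239.6]
tcp_rot: [-3.141, 0.001, 0.608]
contact_force: [0.9, -1.9, -1.1]
grip_width: 0.6
finger_force: 1.3
```

send_rows(
  offset=[
    [0, -0.08, 0],
    [0, -0.16, 0],
    [0, -0.24, 0],
    [0, -0.3, 0.01],
    [0, -0.34, 0.02],
    [0, -0.38, 0.02],
    [0, -0.38, 0.02],
  ],
  delta_rot=[
    [0, 0, 0],
    [0, 0, 0],
    [0, 0, 0],
    [0, 0, 0],
    [0, 0, 0],
    [0, 0, 0],
    [0, 0, 0],
  ],
)

```text
time: 8.8
tool_pos: [408.2, 259.0, 237.6]
tcp_rot: [-3.141, -0.0, 0.608]
contact_force: [-0.3, -0.5, 0.9]
grip_width: 0.3
finger_force: 0.0
```

```bash
cat >> h.py <<'E'
def lidhasp(q0,P=(519,202.4,2.171)):
    O=[]
    for n in ("scene","side"):
        im=optics.capture(n); cv2.imwrite(f"pics/{n}_last.png",im[:,:,::-1])
        for t in ("lid_handle","hasp_hinge","hasp_knob"):
            d=finder.pinpoint(t,n)
            if d: O.append((cal(n),t,np.array(d[0]["uv"])))
    f=lambda q:np.concatenate([proj(None,cpts((*P,*q))[t],c)-uv for c,t,uv in O])
    r=least_squares(f,q0,loss="soft_l1");print(r.x,[(o[1],np.round(v,1)) for o,v in zip(O,r.fun.reshape(-1,2))])
E
python3 - <<'E'
from h import *
np.set_printoptions(precision=3,suppress=True)
lidhasp((1.9,1.4))
o=get_obs();print(o["tool_pos"],o["tcp_rot"],o["contact_force"])
E
```

```text
[1.9   1.346] [('lid_handle', array([-0.2, -0.7])), ('hasp_hinge', array([0.5, 0.2])), ('hasp_knob', array([-0.1,  5.1])), ('lid_handle', array([-113. , -209.7])), ('hasp_hinge', array([1.2, 6.1])), ('hasp_knob', array([ 3.1, -1.3]))]
[408.514 258.509 237.558] [-3.141 -0.     0.608] [-1.383 -0.707  0.004]
```

send_rows(
  offset=[
    [0, 0.2, -0.1],
    [0, 0.4, -0.5],
    [0.3, 0.7, -0.9],
    [0.75, 1, -1],
    [0.75, 1, -1],
    [0.75, 1, -1],
    [0.75, 1, -1],
  ],
  delta_rot=[
    [0, 0, 0],
    [0, 0, 0],
    [0, 0, 0],
    [0, 0, 0],
    [0, 0, 0],
    [0, 0, 0],
    [0, 0, 0],
  ],
  grip=0.98,
)

```text
time: 10.07
tool_pos: [549.6, 211.6, 357.4]
tcp_rot: [-3.141, 0.001, 0.608]
contact_force: [-0.0, 0.2, 0.7]
grip_width: 66.2
finger_force: 0.0
```

Run:
```python
from h import *
np.set_printoptions(precision=3,suppress=True)
c=optics.get_calibration("wrist");im=optics.capture("wrist"); o=get_obs()
P=(519,202.4,2.171)
def cw(v): 
    co,s=np.cos(P[2]),np.sin(P[2]); return [P[0]+co*v[0]-s*v[1],P[1]+s*v[0]+co*v[1],v[2]]
v=im.copy()
def poly(L):
    q=np.array([proj(None,cw(p),c) for p in L]); cv2.polylines(v,[np.round(q*8).astype(int)],True,(255,0,0),1,shift=3)
poly([(-69,-150,80),(69,-150,80),(69,150,80),(-69,150,80)])
poly([(-63,-144,6),(63,-144,6),(63,144,6),(-63,144,6)])
for y in (-72.75,0,72.75): poly([(-63,y,31),(63,y,31)])
cv2.imwrite("pics/w2.png",v[:,:,::-1]); cv2.imwrite("pics/w2raw.png",im[:,:,::-1])
print(o["tool_pos"],o["tcp_rot"],o["grip_width"])
import pickle; pickle.dump(c,open("w2.pkl","wb"))
```

```text
[549.593 211.678 357.691] [-3.141  0.     0.608] 70.07028923873996
```

View pics/w2.png

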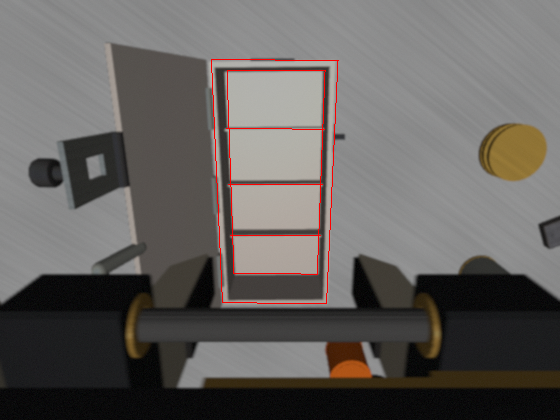

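The overlay lines up with the bays (dividers at rows 128, 184 and 235), so the case pose is right, and the lid leans well back. Next is the first can at (445,-113).

send_rows(
  offset=[
    [-0.38, 0.29, 0],
    [-0.76, 0.575, 0],
    [-0.76, 0.575, 0],
  ],
  delta_rot=[
    [0, 0, 0],
    [0, 0, 0],
    [0, 0, 0],
  ],
  grip=1.0,
)

```text
time: 10.5
tool_pos: [513.6, 100.3, 358.6]
tcp_rot: [3.14, -0.001, 0.604]
contact_force: [-0.1, -0.2, 0.1]
grip_width: 91.4
finger_force: 0.0
```

send_rows(
  offset=[
    [-0.38, 0.29, 0],
    [-0.76, 0.575, 0],
    [-0.76, 0.575, 0],
  ],
  delta_rot=[
    [0, 0, 0],
    [0, 0, 0],
    [0, 0, 0],
  ],
)

```text
time: 10.88
tool_pos: [478.8, -7.9, 358.0]
tcp_rot: [3.141, -0.0, 0.604]
contact_force: [-0.1, 0.4, -0.5]
grip_width: 91.4
finger_force: 0.0
```

send_rows(
  offset=[
    [-0.38, 0.29, 0.2],
    [-0.76, 0.575, 0.4],
    [-0.76, 0.575, 0.4],
    [-0.76, 0.575, 0.4],
  ],
  delta_rot=[
    [0, 0, 0],
    [0, 0, 0],
    [0, 0, 0],
    [0, 0, 0],
  ],
)

```text
time: 11.38
tool_pos: [445.0, -113.6, 310.0]
tcp_rot: [3.141, -0.001, 0.608]
contact_force: [0.1, 0.3, -0.4]
grip_width: 91.4
finger_force: 0.0
```

```bash
cat >> h.py <<'E'
def wcans(cams=("wrist",)):
    """steel cans seen now: position (top height taken as free only with two views)"""
    out=[]
    c=optics.get_calibration("wrist");im=optics.capture("wrist")
    for d in finder.boxes_of("can0","wrist"):
        b=np.array(d["box"])
        if b[0]<3 or b[1]<3 or b[2]>557 or b[3]>417: continue
        r=least_squares(lambda p:cbox(None,[p[0],p[1],0],c)-b,[480,-180])
        out.append((np.round(r.x,1),round(np.abs(r.fun).max(),1),np.round(b),colour(im,b),round(d["confidence"],2)))
    return out,im,c
E
python3 - <<'E'
from h import *
np.set_printoptions(precision=3,suppress=True)
o,im,c=wcans(); cv2.imwrite("pics/w3.png",im[:,:,::-1])
for x in o: print(*x)
print(rel([445,-113,310],.608),get_obs()["tool_pos"])
for p in [(570,-293),(570.5,-136),(445.5,-113),(435,-259)]: print(p,cbox(None,[*p,0],c))
E
```

```text
[ 438.  -257.2] 1.7 [344. 206. 406. 273.] [136 109  50] 0.94
[ 576.  -293.9] 0.2 [434. 136. 513. 197.] [135 108  50] 0.83
[347.8 -49.9] 2.1 [160. 172. 223. 239.] [166  87  27] 0.77
[ 355.8 -257.8] 9.8 [309. 265. 362. 312.] [12 11 12] 0.65
[ 311.6 -141.9] 1.1 [212. 234. 266. 301.] [15 14 15] 0.59
[ 442.3 -120.1] 1.5 [257. 146. 314. 205.] [135 109  50] 0.55
(array([-0.001, -0.003,  0.002]), array([ 0., -0.,  0.])) [ 445.3   -113.219  310.237]
(570, -293) [430.686 140.083 508.604 200.382]
(570.5, -136) [332.278  56.418 398.874 117.72 ]
(445.5, -113) [254.604 139.582 309.098 199.839]
(435, -259) [344.57  210.326 404.854 274.2  ]
```

View pics/w3.png

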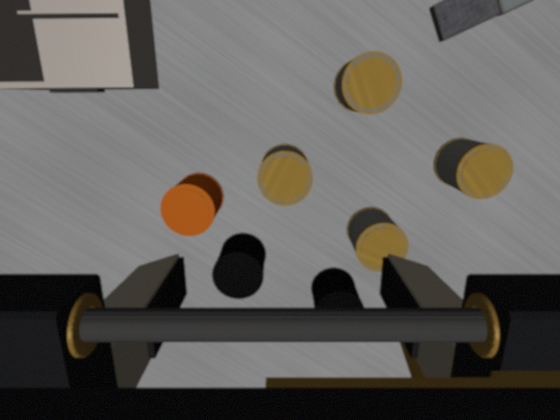

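The wrist view shows can A's brass top at (285,178), orange at (188,210) and black at (238,275) and (335,290). I'll measure the brass tops by colour.

```bash
cat >> h.py <<'E'
def brass(im,c,z=66):
    """centres of brass can tops in a wrist picture -> world xy at height z"""
    h=cv2.cvtColor(im,cv2.COLOR_RGB2HSV)
    m=cv2.inRange(h,(12,110,70),(30,255,255)); m=cv2.morphologyEx(m,cv2.MORPH_OPEN,np.ones((5,5)))
    out=[]
    for k in cv2.findContours(m,cv2.RETR_EXTERNAL,cv2.CHAIN_APPROX_NONE)[0]:
        if cv2.contourArea(k)<900: continue
        e=cv2.fitEllipse(cv2.convexHull(k)); 
        if e[0][1]>300 : continue
        out.append((np.round(e[0],1),np.round(e[1],1),np.round(atz(None,e[0],z,c)[:2],1)))
    return out
E
python3 - <<'E'
from h import *
o,im,c=wcans()
for b in brass(im,c): print(*b)
for d in finder.pinpoint("can0","wrist"): print(d["uv"],d["confidence"],atz(None,d["uv"],0,c))
E
```

```text
[380.2 246.2] [46.7 52.1] [ 441.  -256.1]
[188.  208.7] [51.3 53.4] [352.  -48.9]
[284.4 177.6] [53.4 55.1] [ 443.7 -117.7]
[484.4 172.7] [43.1 49.6] [ 574.  -294.8]
[373.5  83.7] [49.7 53.6] [ 576.3 -136.5]
[197.5, 192.7] 0.96 [351.66048294 -44.72316876   0.        ]
[282.9, 168.1] 0.81 [ 441.64156804 -117.22656479    0.        ]
[365.4, 228.8] 0.68 [ 4.37615338e+02 -2.54756072e+02  5.68434189e-14]
[458.4, 158.5] 0.65 [ 578.74686379 -292.17613402    0.        ]
[331.9, 285.9] 0.61 [ 344.01832737 -269.42793154    0.        ]
[359.1, 87.1] 0.59 [ 574.10940985 -135.96624153    0.        ]
[244.8, 252.7] 0.55 [ 316.2131397  -141.35345431    0.        ]
```

send_rows(
  offset=[
    [-0.03, 0.02, 0.5],
    [-0.03, 0.02, 1.0],
    [-0.03, 0.02, 1.0],
  ],
  delta_rot=[
    [0, 0, 0],
    [0, 0, 0],
    [0, 0, 0],
  ],
  grip=1.0,
)

```text
time: 12.0
tool_pos: [440.7, -117.1, 186.7]
tcp_rot: [-3.134, 0.004, 0.609]
contact_force: [-0.9, 0.3, 0.9]
grip_width: 91.9
finger_force: 0.0
```

send_rows(
  offset=[
    [0, 0, 0.4],
    [0, 0, 0.8],
    [0, 0, 1.0],
    [0, 0, 1.0],
  ],
  delta_rot=[
    [0, 0, 0],
    [0, 0, 0],
    [0, 0, 0],
    [0, 0, 0],
  ],
)

```text
time: 12.5
tool_pos: [444.0, -118.9, 70.4]
tcp_rot: [3.141, -0.0, 0.608]
contact_force: [1.1, 0.3, -0.4]
grip_width: 92.0
finger_force: 0.0
```

send_rows(
  offset=[
    [0, 0, 0.08],
    [0, 0, 0.16],
    [0, 0, 0.16],
    [0, 0, 0.16],
  ],
  delta_rot=[
    [0, 0, 0],
    [0, 0, 0],
    [0, 0, 0],
    [0, 0, 0],
  ],
)

```text
time: 13.0
tool_pos: [443.1, -118.9, 50.6]
tcp_rot: [3.141, -0.0, 0.608]
contact_force: [-0.2, 0.0, -0.3]
grip_width: 91.7
finger_force: 0.0
```

send_rows(
  offset=[
    [0, 0, 0],
    [0, 0, 0],
    [0, 0, 0],
    [0, 0, 0],
    [0, 0, 0],
    [0, 0, 0],
  ],
  delta_rot=[
    [0, 0, 0],
    [0, 0, 0],
    [0, 0, 0],
    [0, 0, 0],
    [0, 0, 0],
    [0, 0, 0],
  ],
  grip=0.4,
)

```text
time: 13.75
tool_pos: [442.8, -118.7, 50.3]
tcp_rot: [-3.141, 0.0, 0.608]
contact_force: [-1.8, 1.4, 2.9]
grip_width: 59.4
finger_force: 30.0
```

send_rows(
  offset=[
    [0, 0, -0.2],
    [0, 0, -0.5],
    [0, 0, -0.8],
    [0, 0, -1.0],
    [0, 0, -1.0],
  ],
  delta_rot=[
    [0, 0, 0],
    [0, 0, 0],
    [0, 0, 0],
    [0, 0, 0],
    [0, 0, 0],
  ],
)

```text
time: 14.38
tool_pos: [443.8, -119.2, 171.5]
tcp_rot: [3.138, -0.002, 0.608]
contact_force: [-1.0, 0.7, -2.1]
grip_width: 59.5
finger_force: 30.0
```

```bash
cat >> h.py <<'E'
P=(519,202.4,2.171)
def cw(x,y,z):
    co,s=np.cos(P[2]),np.sin(P[2]); return np.array([P[0]+co*x-s*y,P[1]+s*x+co*y,z])
BAY={1:-109.1,2:-36.4,3:36.4,4:109.1}
def toBay(k,x=-9,z=None):
    o=get_obs(); z=z or o["tool_pos"][2]; t=cw(x,BAY[k],z)
    print("bay",k,t,*[np.round(v,3) for v in rel(t,.602)],"now",np.round(o["tool_pos"],1),np.round(o["tcp_rot"],3),"w",round(o["grip_width"],1),"F",np.round(o["contact_force"],1))
E
python3 - <<'E'
from h import *
toBay(1)
E
```

```text
bay 1 [614.11486199 256.59384679 171.47879144] [ 2.954 -1.761 -0.   ] [ 0.001 -0.     0.001] now [ 443.8 -119.2  171.5] [ 3.138e+00 -2.000e-03  6.080e-01] w 59.5 F [-1.   0.7 -2.1]
```

send_rows(
  offset=[
    [0.3, -0.2, 0],
    [0.65, -0.4, 0],
    [0.985, -0.587, 0],
    [0.985, -0.587, 0],
  ],
  delta_rot=[
    [0, 0, 0],
    [0, 0, 0],
    [0, 0, 0],
    [0, 0, 0],
  ],
)

```text
time: 14.88
tool_pos: [499.7, 9.0, 168.4]
tcp_rot: [-3.14, 0.001, 0.612]
contact_force: [0.1, 0.6, -1.4]
grip_width: 59.4
finger_force: 30.0
```

send_rows(
  offset=[
    [0.35, -0.2, 0],
    [0.7, -0.4, 0],
    [0.985, -0.587, 0],
    [0.985, -0.587, 0],
  ],
  delta_rot=[
    [0, 0, 0],
    [0, 0, 0],
    [0, 0, 0],
    [0, 0, 0],
  ],
)

```text
time: 15.38
tool_pos: [556.3, 133.0, 168.5]
tcp_rot: [-3.14, 0.002, 0.61]
contact_force: [-0.1, 0.4, -2.2]
grip_width: 59.3
finger_force: 30.0
```

send_rows(
  offset=[
    [0.35, -0.2, 0],
    [0.7, -0.4, 0],
    [0.985, -0.587, 0],
    [0.985, -0.587, 0],
    [0.985, -0.587, 0],
    [0.985, -0.587, 0],
  ],
  delta_rot=[
    [0, 0, 0],
    [0, 0, 0],
    [0, 0, 0],
    [0, 0, 0],
    [0, 0, 0],
    [0, 0, 0],
  ],
)

```text
time: 16.12
tool_pos: [613.1, 255.3, 170.2]
tcp_rot: [3.142, 0.001, 0.606]
contact_force: [-0.1, -0.4, -2.5]
grip_width: 59.5
finger_force: 30.0
```

Run:
```python
from h import *
toBay(1,z=58)
lidhasp((1.9,1.35))
im=optics.capture("wrist"); cv2.imwrite("pics/w4.png",im[:,:,::-1])
```

```text
bay 1 [614.11486199 256.59384679  58.        ] [ 0.014 -0.004  0.935] [0.    0.    0.001] now [613.1 255.3 170.2] [3.142e+00 1.000e-03 6.060e-01] w 59.5 F [-0.1 -0.4 -2.5]
[1.8958696  1.32165566] [('lid_handle', array([ 0.9, -0.4])), ('hasp_knob', array([-0.4,  1.5])), ('lid_handle', array([-0. ,  0.6])), ('hasp_hinge', array([3.1, 3.4])), ('hasp_knob', array([2. , 0.6]))]
```

View pics/w4.png

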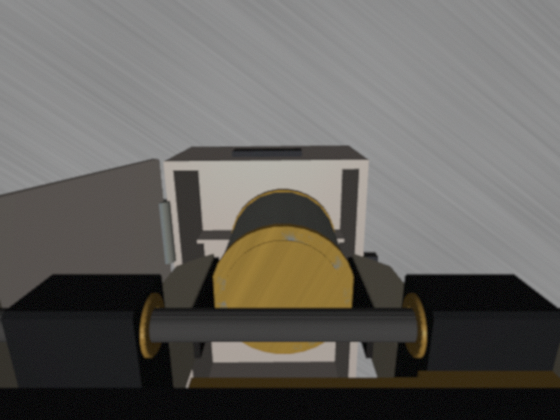

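The can hangs upright, centred between the fingers over bay 1 with both side walls clear. Setting it down.

send_rows(
  offset=[
    [0.01, 0, 0.2],
    [0.01, 0, 0.45],
    [0.01, 0, 0.65],
    [0.01, 0, 0.8],
    [0.01, 0, 0.87],
    [0.01, 0, 0.92],
    [0.01, 0, 0.94],
    [0.01, 0, 0.94],
  ],
  delta_rot=[
    [0, 0, 0],
    [0, 0, 0],
    [0, 0, 0],
    [0, 0, 0],
    [0, 0, 0],
    [0, 0, 0],
    [0, 0, 0],
    [0, 0, 0],
  ],
)

```text
time: 17.58
tool_pos: [614.6, 258.0, 58.0]
tcp_rot: [3.141, -0.001, 0.608]
contact_force: [0.3, 0.8, -1.7]
grip_width: 59.1
finger_force: 30.0
```

send_rows(
  offset=[
    [0, 0, 0.012],
    [0, 0, 0.012],
  ],
  delta_rot=[
    [0, 0, 0],
    [0, 0, 0],
  ],
)

```text
time: 17.82
tool_pos: [614.6, 257.9, 56.4]
tcp_rot: [3.141, -0.001, 0.608]
contact_force: [0.3, -0.4, -2.1]
grip_width: 59.0
finger_force: 30.0
```

send_rows(
  offset=[
    [0, 0, 0],
    [0, 0, 0],
    [0, 0, 0],
  ],
  delta_rot=[
    [0, 0, 0],
    [0, 0, 0],
    [0, 0, 0],
  ],
  grip=0.72,
)

```text
time: 18.2
tool_pos: [614.4, 257.9, 56.3]
tcp_rot: [3.142, -0.0, 0.608]
contact_force: [-0.1, -0.5, 0.4]
grip_width: 65.9
finger_force: 0.0
```

send_rows(
  offset=[
    [0, 0, -0.1],
    [0, 0, -0.3],
    [0, 0, -0.6],
    [0, 0, -1.0],
    [0, 0, -1.0],
  ],
  delta_rot=[
    [0, 0, 0],
    [0, 0, 0],
    [0, 0, 0],
    [0, 0, 0],
    [0, 0, 0],
  ],
)

```text
time: 18.82
tool_pos: [616.7, 258.6, 182.1]
tcp_rot: [3.138, -0.01, 0.608]
contact_force: [0.5, 0.2, -0.6]
grip_width: 66.0
finger_force: 0.0
```

send_rows(
  offset=[
    [0, 0, -0.5],
    [0, 0, -1.0],
    [0, 0, -1.0],
  ],
  delta_rot=[
    [0, 0, 0],
    [0, 0, 0],
    [0, 0, 0],
  ],
  grip=1.0,
)

```text
time: 19.2
tool_pos: [615.9, 258.4, 302.3]
tcp_rot: [3.138, -0.011, 0.608]
contact_force: [-0.8, 0.1, -0.3]
grip_width: 90.0
finger_force: 0.0
```

```bash
cat >> h.py <<'E'
def incase(im,c):
    co,s=np.cos(P[2]),np.sin(P[2])
    for e,ax,_ in brass(im,c):
        q=atz(None,e,72,c); d=q[:2]-np.array(P[:2]); v=np.array([co*d[0]+s*d[1],-s*d[0]+co*d[1]])
        if abs(v[0])<75 and abs(v[1])<155: print("in case",np.round(v,1),e,ax)
E
python3 - <<'E'
from h import *
c=optics.get_calibration("wrist");im=optics.capture("wrist"); incase(im,c)
print(get_obs()["tool_pos"],rel([573,-136.5,300],.602))
E
```

```text
in case [  -8.9 -110. ] [281.6 180.2] [46.1 46.3]
[614.89055967 258.05653699 298.56836013] (array([-2.16397   ,  2.49993193, -0.01825407]), array([ 0.00023944, -0.00074485,  0.00091252]))
```

send_rows(
  offset=[
    [-0.36, 0.42, 0],
    [-0.72, 0.833, 0],
    [-0.72, 0.833, 0],
  ],
  delta_rot=[
    [0, 0, 0],
    [0, 0, 0],
    [0, 0, 0],
  ],
)

```text
time: 19.62
tool_pos: [599.5, 122.7, 294.3]
tcp_rot: [-3.14, 0.004, 0.603]
contact_force: [-0.1, 0.4, -0.9]
grip_width: 92.1
finger_force: 0.0
```

send_rows(
  offset=[
    [-0.36, 0.42, 0],
    [-0.72, 0.833, 0],
    [-0.72, 0.833, 0],
  ],
  delta_rot=[
    [0, 0, 0],
    [0, 0, 0],
    [0, 0, 0],
  ],
)

```text
time: 20.0
tool_pos: [585.9, -7.7, 294.5]
tcp_rot: [-3.14, 0.002, 0.603]
contact_force: [0.1, 0.2, 0.4]
grip_width: 92.2
finger_force: 0.0
```

send_rows(
  offset=[
    [-0.36, 0.42, 0],
    [-0.72, 0.833, 0],
    [-0.72, 0.833, 0],
    [-0.72, 0.833, 0],
    [-0.72, 0.833, 0],
  ],
  delta_rot=[
    [0, 0, 0],
    [0, 0, 0],
    [0, 0, 0],
    [0, 0, 0],
    [0, 0, 0],
  ],
)

```text
time: 20.62
tool_pos: [573.1, -134.2, 295.7]
tcp_rot: [-3.141, -0.0, 0.61]
contact_force: [0.1, -0.2, -0.2]
grip_width: 92.0
finger_force: 0.0
```

```bash
cat >> h.py <<'E'
def look(near):
    c=optics.get_calibration("wrist");im=optics.capture("wrist")
    L=brass(im,c)
    for b in L: print(*b)
    for d in finder.pinpoint("can0","wrist"): print("pp",np.round(d["uv"]),round(d["confidence"],2),np.round(atz(None,d["uv"],0,c)[:2],1))
    b=min(L,key=lambda b:np.linalg.norm(b[2]-near)); print("go",rel([*b[2],51],.604),get_obs()["tool_pos"])
E
python3 - <<'E'
from h import *
look(np.array([575,-136]))
E
```

```text
[397.  250.3] [40.7 50.1] [ 578.  -288.7]
[285.1 174.2] [48.  57.2] [ 577.  -135.2]
[485.5  50.1] [ 18.6 105.3] [ 787.  -223.8]
[291.4 -10.3] [68.  79.1] [721.9 -40.7]
pp [282. 167.] 0.91 [ 572.1 -134.7]
pp [386. 234.] 0.88 [ 576.2 -295.9]
pp [302. 298.] 0.83 [ 437.5 -261.1]
pp [269. 349.] 0.82 [ 343.  -270.6]
pp [180. 317.] 0.73 [ 316.1 -138.5]
pp [134. 266.] 0.63 [347.9 -48.6]
go (array([0.02295972, 0.02408115, 2.0417617 ]), array([-6.02301613e-05, -4.16298457e-05,  9.67290721e-04])) [ 573.0864901  -134.52279475  296.01174608]
```

send_rows(
  offset=[
    [0.01, 0.015, 0.5],
    [0.01, 0.015, 1.0],
    [0.01, 0.015, 1.0],
  ],
  delta_rot=[
    [0, 0, 0],
    [0, 0, 0],
    [0, 0, 0],
  ],
  grip=1.0,
)

```text
time: 21.1
tool_pos: [572.2, -135.1, 172.0]
tcp_rot: [-3.133, 0.006, 0.609]
contact_force: [0.2, 0.8, 0.0]
grip_width: 92.0
finger_force: 0.0
```

send_rows(
  offset=[
    [0, 0, 0.4],
    [0, 0, 0.7],
    [0, 0, 0.9],
    [0, 0, 1.0],
    [0, 0, 1.0],
    [0, 0, 1.0],
  ],
  delta_rot=[
    [0, 0, 0],
    [0, 0, 0],
    [0, 0, 0],
    [0, 0, 0],
    [0, 0, 0],
    [0, 0, 0],
  ],
)

```text
time: 21.85
tool_pos: [576.0, -137.4, 57.9]
tcp_rot: [3.139, -0.002, 0.608]
contact_force: [-0.4, -0.4, 0.6]
grip_width: 91.9
finger_force: 0.0
```

send_rows(
  offset=[
    [0, 0, 0.04],
    [0, 0, 0.04],
    [0, 0, 0.04],
    [0, 0, 0.04],
    [0, 0, 0.04],
    [0, 0, 0.04],
  ],
  delta_rot=[
    [0, 0, 0],
    [0, 0, 0],
    [0, 0, 0],
    [0, 0, 0],
    [0, 0, 0],
    [0, 0, 0],
  ],
  grip=0.4,
)

```text
time: 22.6
tool_pos: [574.5, -136.8, 51.3]
tcp_rot: [-3.141, 0.0, 0.608]
contact_force: [-2.0, 3.0, 3.3]
grip_width: 58.9
finger_force: 30.0
```

send_rows(
  offset=[
    [0, 0, -0.2],
    [0, 0, -0.5],
    [0, 0, -0.8],
    [0, 0, -1.0],
    [0, 0, -1.0],
    [0, 0, -1.0],
  ],
  delta_rot=[
    [0, 0, 0],
    [0, 0, 0],
    [0, 0, 0],
    [0, 0, 0],
    [0, 0, 0],
    [0, 0, 0],
  ],
)

```text
time: 23.35
tool_pos: [574.1, -137.0, 169.7]
tcp_rot: [-3.14, 0.001, 0.608]
contact_force: [-0.0, 0.3, -3.0]
grip_width: 59.3
finger_force: 30.0
```

Run:
```python
from h import *
toBay(2)
```

```text
bay 2 [554.12132471 215.53211904 169.72924306] [ 1.540e+00 -2.507e+00  2.000e-03] [-0.     0.     0.001] now [ 574.1 -137.   169.7] [-3.14e+00  1.00e-03  6.08e-01] w 59.3 F [-0.   0.3 -3. ]
```

send_rows(
  offset=[
    [0.17, -0.28, 0],
    [0.34, -0.56, 0],
    [0.513, -0.836, 0],
    [0.513, -0.836, 0],
  ],
  delta_rot=[
    [0, 0, 0],
    [0, 0, 0],
    [0, 0, 0],
    [0, 0, 0],
  ],
)

```text
time: 23.85
tool_pos: [567.0, -17.0, 169.5]
tcp_rot: [-3.139, 0.002, 0.611]
contact_force: [-0.5, -0.0, -3.0]
grip_width: 59.2
finger_force: 30.0
```

send_rows(
  offset=[
    [0.17, -0.28, 0],
    [0.34, -0.56, 0],
    [0.513, -0.836, 0],
    [0.513, -0.836, 0],
  ],
  delta_rot=[
    [0, 0, 0],
    [0, 0, 0],
    [0, 0, 0],
    [0, 0, 0],
  ],
)

```text
time: 24.35
tool_pos: [560.7, 99.4, 170.0]
tcp_rot: [-3.14, 0.002, 0.61]
contact_force: [-1.1, -0.0, -2.2]
grip_width: 59.0
finger_force: 30.0
```

send_rows(
  offset=[
    [0.17, -0.28, 0],
    [0.34, -0.56, 0],
    [0.513, -0.836, 0],
    [0.513, -0.836, 0],
    [0.513, -0.836, 0],
    [0.513, -0.836, 0],
  ],
  delta_rot=[
    [0, 0, 0],
    [0, 0, 0],
    [0, 0, 0],
    [0, 0, 0],
    [0, 0, 0],
    [0, 0, 0],
  ],
)

```text
time: 25.1
tool_pos: [554.9, 213.8, 171.0]
tcp_rot: [3.141, 0.001, 0.606]
contact_force: [-0.3, -0.3, -2.6]
grip_width: 59.7
finger_force: 30.0
```

Run:
```python
from h import *
toBay(2,z=57)
```

```text
bay 2 [554.12132471 215.53211904  57.        ] [ 0.004 -0.016  0.95 ] [0.    0.    0.001] now [554.9 213.8 171. ] [3.141e+00 1.000e-03 6.060e-01] w 59.7 F [-0.3 -0.3 -2.6]
```

send_rows(
  offset=[
    [0, 0, 0.2],
    [0, -0.005, 0.45],
    [0, -0.005, 0.65],
    [0, -0.005, 0.8],
    [0, -0.005, 0.88],
    [0, -0.005, 0.93],
    [0, -0.005, 0.95],
    [0, -0.005, 0.95],
  ],
  delta_rot=[
    [0, 0, 0],
    [0, 0, 0],
    [0, 0, 0],
    [0, 0, 0],
    [0, 0, 0],
    [0, 0, 0],
    [0, 0, 0],
    [0, 0, 0],
  ],
)

```text
time: 26.1
tool_pos: [554.5, 216.0, 57.8]
tcp_rot: [3.141, -0.001, 0.608]
contact_force: [0.2, -0.6, -1.4]
grip_width: 59.2
finger_force: 30.0
```

send_rows(
  offset=[
    [0, 0, 0],
    [0, 0, 0],
    [0, 0, 0],
    [0, 0, 0],
  ],
  delta_rot=[
    [0, 0, 0],
    [0, 0, 0],
    [0, 0, 0],
    [0, 0, 0],
  ],
  grip=0.72,
)

```text
time: 26.6
tool_pos: [554.3, 215.9, 57.4]
tcp_rot: [3.142, -0.0, 0.608]
contact_force: [0.1, 0.4, 0.5]
grip_width: 66.2
finger_force: 0.0
```

send_rows(
  offset=[
    [0, 0, -0.1],
    [0, 0, -0.3],
    [0, 0, -0.6],
    [0, 0, -1.0],
    [0, 0, -1.0],
  ],
  delta_rot=[
    [0, 0, 0],
    [0, 0, 0],
    [0, 0, 0],
    [0, 0, 0],
    [0, 0, 0],
  ],
)

```text
time: 27.22
tool_pos: [556.5, 216.5, 182.5]
tcp_rot: [3.138, -0.009, 0.608]
contact_force: [-0.0, -0.1, -1.2]
grip_width: 66.1
finger_force: 0.0
```

send_rows(
  offset=[
    [0, 0, -0.5],
    [0, 0, -1.0],
    [0, 0, -1.0],
  ],
  delta_rot=[
    [0, 0, 0],
    [0, 0, 0],
    [0, 0, 0],
  ],
  grip=1.0,
)

```text
time: 27.6
tool_pos: [555.9, 216.4, 302.7]
tcp_rot: [3.138, -0.01, 0.608]
contact_force: [-0.4, -0.3, -1.0]
grip_width: 89.7
finger_force: 0.0
```

Run:
```python
from h import *
c=optics.get_calibration("wrist");im=optics.capture("wrist"); incase(im,c)
print(get_obs()["tool_pos"],rel([576,-293.5,300],.602))
```

```text
in case [ -9.6 -39.4] [281.5 177.5] [55.2 57.1]
in case [  -8.7 -110.5] [281.1 108.2] [57.6 62.2]
[554.7467563  216.05094395 299.37122456] (array([-2.27919298,  3.58710116, -0.00927421]), array([ 0.00024263, -0.00066728,  0.00091131]))
```

Now the third can at (576,-293), in four hops.

send_rows(
  offset=[
    [-0.28, 0.45, 0],
    [-0.57, 0.9, 0],
    [-0.57, 0.9, 0],
  ],
  delta_rot=[
    [0, 0, 0],
    [0, 0, 0],
    [0, 0, 0],
  ],
)

```text
time: 28.02
tool_pos: [559.1, 84.4, 295.3]
tcp_rot: [-3.14, 0.004, 0.602]
contact_force: [-0.6, 0.6, -0.2]
grip_width: 91.5
finger_force: 0.0
```

send_rows(
  offset=[
    [-0.28, 0.45, 0],
    [-0.57, 0.9, 0],
    [-0.57, 0.9, 0],
  ],
  delta_rot=[
    [0, 0, 0],
    [0, 0, 0],
    [0, 0, 0],
  ],
)

```text
time: 28.4
tool_pos: [564.8, -42.3, 295.5]
tcp_rot: [-3.14, 0.002, 0.603]
contact_force: [-0.0, 0.3, 0.1]
grip_width: 92.0
finger_force: 0.0
```

send_rows(
  offset=[
    [-0.28, 0.45, 0],
    [-0.57, 0.9, 0],
    [-0.57, 0.9, 0],
  ],
  delta_rot=[
    [0, 0, 0],
    [0, 0, 0],
    [0, 0, 0],
  ],
)

```text
time: 28.78
tool_pos: [570.5, -169.4, 295.3]
tcp_rot: [-3.139, 0.002, 0.604]
contact_force: [0.6, -0.5, 0.5]
grip_width: 92.1
finger_force: 0.0
```

send_rows(
  offset=[
    [-0.28, 0.45, 0],
    [-0.57, 0.89, 0],
    [-0.57, 0.89, 0],
    [-0.57, 0.89, 0],
    [-0.57, 0.89, 0],
  ],
  delta_rot=[
    [0, 0, 0],
    [0, 0, 0],
    [0, 0, 0],
    [0, 0, 0],
    [0, 0, 0],
  ],
)

```text
time: 29.4
tool_pos: [576.1, -291.6, 297.3]
tcp_rot: [-3.141, -0.0, 0.61]
contact_force: [-0.7, 0.2, 0.7]
grip_width: 92.0
finger_force: 0.0
```

Run:
```python
from h import *
look(np.array([576,-293]))
```

```text
[190.5 254.8] [48.7 53.7] [ 441.8 -258. ]
[280.1 177.2] [49.3 55.5] [ 574.2 -290.3]
pp [ 26. 201.] 0.97 [351.4 -50.2]
pp [200. 237.] 0.87 [ 436.6 -257.8]
pp [ 78. 259.] 0.78 [ 316.4 -140.2]
pp [282. 167.] 0.59 [ 574.6 -291.9]
pp [173. 293.] 0.49 [ 344.2 -269.4]
go (array([-0.00474179, -0.02153479,  2.05533723]), array([ 1.82116408e-05, -7.24717189e-05,  9.34538380e-04])) [ 576.03820509 -292.13326665  297.64099837]
```

send_rows(
  offset=[
    [-0.01, -0.01, 0.5],
    [-0.01, -0.01, 1.0],
    [-0.01, -0.01, 1.0],
  ],
  delta_rot=[
    [0, 0, 0],
    [0, 0, 0],
    [0, 0, 0],
  ],
  grip=1.0,
)

```text
time: 29.88
tool_pos: [571.6, -291.2, 172.9]
tcp_rot: [-3.132, 0.004, 0.609]
contact_force: [-0.5, 0.0, 0.8]
grip_width: 92.0
finger_force: 0.0
```

send_rows(
  offset=[
    [0, 0, 0.4],
    [0, 0, 0.7],
    [0, 0, 0.9],
    [0, 0, 1.0],
    [0, 0, 1.0],
    [0, 0, 1.0],
  ],
  delta_rot=[
    [0, 0, 0],
    [0, 0, 0],
    [0, 0, 0],
    [0, 0, 0],
    [0, 0, 0],
    [0, 0, 0],
  ],
)

```text
time: 30.62
tool_pos: [575.0, -294.2, 59.3]
tcp_rot: [3.139, -0.001, 0.608]
contact_force: [-0.1, 0.8, -0.3]
grip_width: 91.7
finger_force: 0.0
```

send_rows(
  offset=[
    [0, 0, 0.05],
    [0, 0, 0.05],
    [0, 0, 0.05],
    [0, 0, 0.05],
    [0, 0, 0.05],
    [0, 0, 0.05],
  ],
  delta_rot=[
    [0, 0, 0],
    [0, 0, 0],
    [0, 0, 0],
    [0, 0, 0],
    [0, 0, 0],
    [0, 0, 0],
  ],
  grip=0.4,
)

```text
time: 31.38
tool_pos: [573.9, -293.6, 51.3]
tcp_rot: [-3.141, -0.0, 0.608]
contact_force: [-0.5, 0.4, 0.8]
grip_width: 59.4
finger_force: 30.0
```

send_rows(
  offset=[
    [0, 0, -0.2],
    [0, 0, -0.5],
    [0, 0, -0.8],
    [0, 0, -1.0],
    [0, 0, -1.0],
    [0, 0, -1.0],
  ],
  delta_rot=[
    [0, 0, 0],
    [0, 0, 0],
    [0, 0, 0],
    [0, 0, 0],
    [0, 0, 0],
    [0, 0, 0],
  ],
)

```text
time: 32.12
tool_pos: [573.2, -293.3, 169.6]
tcp_rot: [-3.139, 0.001, 0.608]
contact_force: [-0.9, 1.1, -3.6]
grip_width: 59.0
finger_force: 30.0
```

Run:
```python
from h import *
toBay(3)
```

```text
bay 3 [494.04526538 174.41391024 169.57176663] [ 1.684 -3.577  0.007] [-0.     0.     0.001] now [ 573.2 -293.3  169.6] [-3.139e+00  1.000e-03  6.080e-01] w 59.0 F [-0.9  1.1 -3.6]
```

send_rows(
  offset=[
    [0.14, -0.3, 0],
    [0.28, -0.6, 0],
    [0.42, -0.894, 0],
    [0.42, -0.894, 0],
  ],
  delta_rot=[
    [0, 0, 0],
    [0, 0, 0],
    [0, 0, 0],
    [0, 0, 0],
  ],
)

```text
time: 32.62
tool_pos: [552.9, -174.0, 169.7]
tcp_rot: [-3.138, 0.002, 0.611]
contact_force: [-0.2, -0.3, -2.1]
grip_width: 59.2
finger_force: 30.0
```

send_rows(
  offset=[
    [0.14, -0.3, 0],
    [0.28, -0.6, 0],
    [0.42, -0.894, 0],
    [0.42, -0.894, 0],
  ],
  delta_rot=[
    [0, 0, 0],
    [0, 0, 0],
    [0, 0, 0],
    [0, 0, 0],
  ],
)

```text
time: 33.12
tool_pos: [533.4, -58.4, 170.2]
tcp_rot: [-3.14, 0.001, 0.61]
contact_force: [0.5, 1.0, -2.2]
grip_width: 59.0
finger_force: 30.0
```

send_rows(
  offset=[
    [0.14, -0.3, 0],
    [0.28, -0.6, 0],
    [0.42, -0.894, 0],
    [0.42, -0.894, 0],
  ],
  delta_rot=[
    [0, 0, 0],
    [0, 0, 0],
    [0, 0, 0],
    [0, 0, 0],
  ],
)

```text
time: 33.62
tool_pos: [514.1, 57.7, 170.6]
tcp_rot: [-3.141, 0.001, 0.61]
contact_force: [0.6, -1.3, -1.8]
grip_width: 59.2
finger_force: 30.0
```

send_rows(
  offset=[
    [0.14, -0.3, 0],
    [0.28, -0.6, 0],
    [0.41, -0.894, 0],
    [0.41, -0.894, 0],
    [0.41, -0.894, 0],
    [0.41, -0.894, 0],
  ],
  delta_rot=[
    [0, 0, 0],
    [0, 0, 0],
    [0, 0, 0],
    [0, 0, 0],
    [0, 0, 0],
    [0, 0, 0],
  ],
)

```text
time: 34.38
tool_pos: [494.0, 171.5, 171.1]
tcp_rot: [3.141, 0.0, 0.606]
contact_force: [0.3, -0.3, -1.2]
grip_width: 59.6
finger_force: 30.0
```

Run:
```python
from h import *
toBay(3,z=57)
```

```text
bay 3 [494.04526538 174.41391024  57.        ] [ 0.014 -0.02   0.951] [0.    0.    0.001] now [494.  171.5 171.1] [3.141 0.    0.606] w 59.6 F [ 0.3 -0.3 -1.2]
```

send_rows(
  offset=[
    [0, 0, 0.2],
    [0, -0.01, 0.45],
    [0, -0.01, 0.65],
    [0, -0.01, 0.8],
    [0, -0.01, 0.88],
    [0, -0.01, 0.93],
    [0, -0.01, 0.955],
    [0, -0.01, 0.955],
  ],
  delta_rot=[
    [0, 0, 0],
    [0, 0, 0],
    [0, 0, 0],
    [0, 0, 0],
    [0, 0, 0],
    [0, 0, 0],
    [0, 0, 0],
    [0, 0, 0],
  ],
)

```text
time: 35.38
tool_pos: [493.3, 174.0, 57.4]
tcp_rot: [3.141, -0.001, 0.608]
contact_force: [-0.6, -0.2, -1.0]
grip_width: 59.5
finger_force: 30.0
```

send_rows(
  offset=[
    [0, 0, 0],
    [0, 0, 0],
    [0, 0, 0],
    [0, 0, 0],
  ],
  delta_rot=[
    [0, 0, 0],
    [0, 0, 0],
    [0, 0, 0],
    [0, 0, 0],
  ],
  grip=0.72,
)

```text
time: 35.88
tool_pos: [492.8, 174.0, 56.8]
tcp_rot: [3.142, -0.0, 0.608]
contact_force: [1.3, -0.6, 0.3]
grip_width: 66.1
finger_force: 0.0
```

send_rows(
  offset=[
    [0, 0, -0.1],
    [0, 0, -0.3],
    [0, 0, -0.6],
    [0, 0, -1.0],
    [0, 0, -1.0],
  ],
  delta_rot=[
    [0, 0, 0],
    [0, 0, 0],
    [0, 0, 0],
    [0, 0, 0],
    [0, 0, 0],
  ],
)

```text
time: 36.5
tool_pos: [495.0, 174.5, 181.3]
tcp_rot: [3.138, -0.008, 0.608]
contact_force: [0.5, 0.1, -0.3]
grip_width: 66.2
finger_force: 0.0
```

send_rows(
  offset=[
    [0, 0, -0.5],
    [0, 0, -1.0],
    [0, 0, -1.0],
  ],
  delta_rot=[
    [0, 0, 0],
    [0, 0, 0],
    [0, 0, 0],
  ],
  grip=1.0,
)

```text
time: 36.88
tool_pos: [494.4, 174.4, 301.2]
tcp_rot: [3.138, -0.009, 0.608]
contact_force: [-0.1, -0.1, -0.4]
grip_width: 89.8
finger_force: 0.0
```

Run:
```python
from h import *
c=optics.get_calibration("wrist");im=optics.capture("wrist"); incase(im,c)
print(get_obs()["tool_pos"],rel([439,-257.5,300],.602))
```

```text
in case [-10.1  38.5] [282.  180.7] [47.6 50. ]
in case [-32.3 -40.7] [304.7 103.4] [60.4 61.6]
in case [  -8.5 -109.7] [281.4  27.6] [52.4 57.7]
[493.19650308 174.12549049 298.27666589] (array([-2.42454541,  2.69498431, -0.01899937]), array([ 0.00023965, -0.00057336,  0.00091183]))
```

Bay 2's can has been knocked to x=-32. That is still inside its bay and within limits. On to the fourth can.

send_rows(
  offset=[
    [-0.4, 0.45, 0],
    [-0.81, 0.9, 0],
    [-0.81, 0.9, 0],
  ],
  delta_rot=[
    [0, 0, 0],
    [0, 0, 0],
    [0, 0, 0],
  ],
)

```text
time: 37.3
tool_pos: [473.1, 27.3, 294.7]
tcp_rot: [-3.139, 0.003, 0.605]
contact_force: [0.9, 1.1, 0.5]
grip_width: 92.0
finger_force: 0.0
```

send_rows(
  offset=[
    [-0.4, 0.45, 0],
    [-0.81, 0.9, 0],
    [-0.81, 0.9, 0],
  ],
  delta_rot=[
    [0, 0, 0],
    [0, 0, 0],
    [0, 0, 0],
  ],
)

```text
time: 37.67
tool_pos: [454.9, -116.9, 294.5]
tcp_rot: [-3.139, 0.003, 0.604]
contact_force: [0.3, 1.2, 0.1]
grip_width: 92.0
finger_force: 0.0
```

send_rows(
  offset=[
    [-0.4, 0.45, 0],
    [-0.81, 0.9, 0],
    [-0.81, 0.9, 0],
    [-0.81, 0.9, 0],
    [-0.81, 0.9, 0],
  ],
  delta_rot=[
    [0, 0, 0],
    [0, 0, 0],
    [0, 0, 0],
    [0, 0, 0],
    [0, 0, 0],
  ],
)

```text
time: 38.3
tool_pos: [438.3, -257.1, 296.0]
tcp_rot: [-3.14, -0.0, 0.609]
contact_force: [0.4, -0.2, 0.7]
grip_width: 91.7
finger_force: 0.0
```

Run:
```python
from h import *
look(np.array([439,-257]))
```

```text
[284.5 174.4] [55.7 57.4] [ 441.5 -257.6]
[ 68.4 131.1] [54.9 64.4] [351.5 -49.7]
pp [ 97. 128.] 0.74 [348.9 -48.2]
pp [282. 167.] 0.7 [ 436.4 -258.1]
pp [150. 193.] 0.7 [ 314.5 -140. ]
go (array([0.01686108, 0.01953865, 2.04588598]), array([-1.09066057e-04, -3.47594875e-05,  8.81598198e-04])) [ 438.55065382 -257.00472209  296.50741404]
```

send_rows(
  offset=[
    [0.01, 0.01, 0.5],
    [0.01, 0.01, 1.0],
    [0.01, 0.01, 1.0],
  ],
  delta_rot=[
    [0, 0, 0],
    [0, 0, 0],
    [0, 0, 0],
  ],
  grip=1.0,
)

```text
time: 38.78
tool_pos: [438.1, -256.0, 173.5]
tcp_rot: [-3.133, 0.002, 0.609]
contact_force: [-0.4, -0.2, 0.8]
grip_width: 92.0
finger_force: 0.0
```

send_rows(
  offset=[
    [0, 0, 0.4],
    [0, 0, 0.7],
    [0, 0, 0.9],
    [0, 0, 1.0],
    [0, 0, 1.0],
    [0, 0, 1.0],
  ],
  delta_rot=[
    [0, 0, 0],
    [0, 0, 0],
    [0, 0, 0],
    [0, 0, 0],
    [0, 0, 0],
    [0, 0, 0],
  ],
)

```text
time: 39.52
tool_pos: [441.0, -259.4, 58.2]
tcp_rot: [3.139, -0.001, 0.608]
contact_force: [-0.3, 0.1, 0.2]
grip_width: 91.7
finger_force: 0.0
```

send_rows(
  offset=[
    [0, 0, 0.04],
    [0, 0, 0.04],
    [0, 0, 0.04],
    [0, 0, 0.04],
    [0, 0, 0.04],
    [0, 0, 0.04],
  ],
  delta_rot=[
    [0, 0, 0],
    [0, 0, 0],
    [0, 0, 0],
    [0, 0, 0],
    [0, 0, 0],
    [0, 0, 0],
  ],
  grip=0.4,
)

```text
time: 40.28
tool_pos: [439.9, -258.7, 51.9]
tcp_rot: [-3.141, -0.0, 0.608]
contact_force: [0.1, 1.5, 1.6]
grip_width: 59.3
finger_force: 30.0
```

send_rows(
  offset=[
    [0, 0, -0.2],
    [0, 0, -0.5],
    [0, 0, -0.8],
    [0, 0, -1.0],
    [0, 0, -1.0],
    [0, 0, -1.0],
  ],
  delta_rot=[
    [0, 0, 0],
    [0, 0, 0],
    [0, 0, 0],
    [0, 0, 0],
    [0, 0, 0],
    [0, 0, 0],
  ],
)

```text
time: 41.02
tool_pos: [439.4, -258.3, 170.6]
tcp_rot: [-3.14, 0.0, 0.608]
contact_force: [-0.4, -0.1, -1.4]
grip_width: 59.3
finger_force: 30.0
```

Run:
```python
from h import *
toBay(4)
```

```text
bay 4 [434.0517281  133.3521825  170.55676295] [ 1.827 -2.705  0.005] [-0.     0.     0.001] now [ 439.4 -258.3  170.6] [-3.14   0.     0.608] w 59.3 F [-0.4 -0.1 -1.4]
```

send_rows(
  offset=[
    [0.2, -0.3, 0],
    [0.4, -0.6, 0],
    [0.609, -0.902, 0],
    [0.609, -0.902, 0],
  ],
  delta_rot=[
    [0, 0, 0],
    [0, 0, 0],
    [0, 0, 0],
    [0, 0, 0],
  ],
)

```text
time: 41.52
tool_pos: [437.1, -125.5, 170.4]
tcp_rot: [-3.138, 0.001, 0.611]
contact_force: [0.6, -1.0, -0.9]
grip_width: 59.2
finger_force: 30.0
```

send_rows(
  offset=[
    [0.2, -0.3, 0],
    [0.4, -0.6, 0],
    [0.609, -0.902, 0],
    [0.609, -0.902, 0],
  ],
  delta_rot=[
    [0, 0, 0],
    [0, 0, 0],
    [0, 0, 0],
    [0, 0, 0],
  ],
)

```text
time: 42.02
tool_pos: [435.9, 3.9, 170.9]
tcp_rot: [-3.14, 0.001, 0.611]
contact_force: [0.2, -0.4, -1.8]
grip_width: 59.5
finger_force: 30.0
```

send_rows(
  offset=[
    [0.2, -0.3, 0],
    [0.4, -0.6, 0],
    [0.609, -0.902, 0],
    [0.609, -0.902, 0],
    [0.609, -0.902, 0],
    [0.609, -0.902, 0],
  ],
  delta_rot=[
    [0, 0, 0],
    [0, 0, 0],
    [0, 0, 0],
    [0, 0, 0],
    [0, 0, 0],
    [0, 0, 0],
  ],
)

```text
time: 42.78
tool_pos: [434.8, 131.5, 171.6]
tcp_rot: [3.142, 0.001, 0.606]
contact_force: [1.0, 0.5, -1.8]
grip_width: 59.2
finger_force: 30.0
```

Run:
```python
from h import *
toBay(4,z=57.5)
```

```text
bay 4 [434.0517281 133.3521825  57.5      ] [ 0.004 -0.016  0.951] [0.    0.    0.001] now [434.8 131.5 171.6] [3.142e+00 1.000e-03 6.060e-01] w 59.2 F [ 1.   0.5 -1.8]
```

send_rows(
  offset=[
    [0, 0, 0.2],
    [0, -0.005, 0.45],
    [0, -0.005, 0.65],
    [0, -0.005, 0.8],
    [0, -0.005, 0.88],
    [0, -0.005, 0.93],
    [0, -0.005, 0.955],
    [0, -0.005, 0.955],
  ],
  delta_rot=[
    [0, 0, 0],
    [0, 0, 0],
    [0, 0, 0],
    [0, 0, 0],
    [0, 0, 0],
    [0, 0, 0],
    [0, 0, 0],
    [0, 0, 0],
  ],
)

```text
time: 43.78
tool_pos: [434.6, 133.3, 58.0]
tcp_rot: [3.141, -0.001, 0.608]
contact_force: [-0.1, -1.1, 1.2]
grip_width: 59.1
finger_force: 30.0
```

send_rows(
  offset=[
    [0, 0, 0],
    [0, 0, 0],
    [0, 0, 0],
    [0, 0, 0],
  ],
  delta_rot=[
    [0, 0, 0],
    [0, 0, 0],
    [0, 0, 0],
    [0, 0, 0],
  ],
  grip=0.72,
)

```text
time: 44.28
tool_pos: [434.3, 133.5, 57.3]
tcp_rot: [-3.142, -0.0, 0.608]
contact_force: [0.7, 0.1, -0.1]
grip_width: 66.2
finger_force: 0.0
```

send_rows(
  offset=[
    [0, 0, -0.1],
    [0, 0, -0.3],
    [0, 0, -0.6],
    [0, 0, -1.0],
    [0, 0, -1.0],
  ],
  delta_rot=[
    [0, 0, 0],
    [0, 0, 0],
    [0, 0, 0],
    [0, 0, 0],
    [0, 0, 0],
  ],
)

```text
time: 44.9
tool_pos: [436.4, 133.8, 181.3]
tcp_rot: [3.138, -0.008, 0.608]
contact_force: [0.2, 0.5, -0.6]
grip_width: 66.1
finger_force: 0.0
```

send_rows(
  offset=[
    [0, 0, -0.5],
    [0.5, 0.5, -1.0],
    [0.8, 0.6, -1.0],
    [0.8, 0.6, -1.0],
    [0.8, 0.6, -1.0],
    [0.8, 0.6, -1.0],
  ],
  delta_rot=[
    [0, 0, 0],
    [0, 0, 0],
    [0, 0, 0],
    [0, 0, 0],
    [0, 0, 0],
    [0, 0, 0],
  ],
  grip=0.0,
)

```text
time: 45.65
tool_pos: [553.1, 129.2, 296.6]
tcp_rot: [-3.141, 0.002, 0.608]
contact_force: [-0.0, 0.4, -0.7]
grip_width: 10.7
finger_force: 0.0
```

Run:
```python
from h import *
c=optics.get_calibration("wrist");im=optics.capture("wrist"); incase(im,c);cv2.imwrite("pics/w5.png",im[:,:,::-1])
lidhasp((1.9,1.35))
print(get_obs()["tool_pos"],get_obs()["tcp_rot"])
```

```text
in case [ -8.4 103.2] [218.1 255.7] [42.3 55.1]
in case [-9.5 38.8] [216.4 200.3] [50.8 57.5]
in case [-32.2 -41.4] [235.4 123.5] [59.7 61.8]
in case [  -8.6 -110.6] [208.3  48.7] [53.3 57.8]
[1.90224839 1.3274163 ] [('lid_handle', array([-0.2, -0.3])), ('hasp_hinge', array([ 98.4, -80.2])), ('hasp_knob', array([-0.3,  0.9])), ('lid_handle', array([-0.6,  0. ])), ('hasp_hinge', array([1.3, 4.2])), ('hasp_knob', array([1.4, 0.4]))]
[554.01491173 129.21345677 297.42056338] [ 3.14152700e+00 -2.70273529e-04  6.07778018e-01]
```

View pics/w5.png

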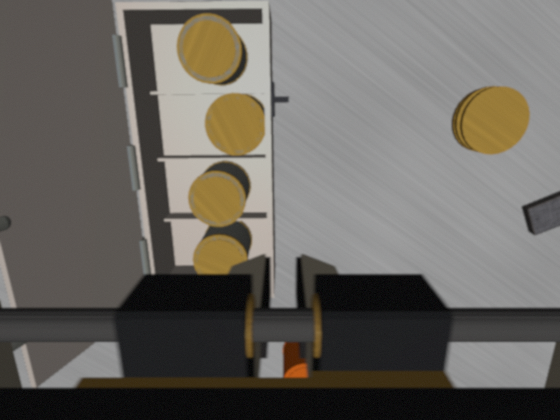

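All four cans stand one to a bay: tops at (209,48), (235,123), (217,199) and (220,256). The lid is at 1.90. I'll go behind the bar and check for uprightness at the same time.

send_rows(
  offset=[
    [-0.1, -0.5, -0.1],
    [-0.2, -1, -0.1],
    [-0.2, -1, -0.1],
  ],
  delta_rot=[
    [0, 0, 0],
    [0, 0, 0],
    [0, 0, 0],
  ],
)

```text
time: 46.48
tool_pos: [463.4, 216.4, 310.1]
tcp_rot: [-3.141, -0.001, 0.612]
contact_force: [0.5, -0.2, -0.2]
grip_width: 0.2
finger_force: 0.0
```

send_rows(
  offset=[
    [-0.1, -0.5, 0],
    [-0.2, -1, 0],
    [-0.2, -1, 0],
    [-0.2, -1, 0],
  ],
  delta_rot=[
    [0, 0, 0],
    [0, 0, 0],
    [0, 0, 0],
    [0, 0, 0],
  ],
)

```text
time: 46.98
tool_pos: [378.5, 298.4, 309.3]
tcp_rot: [3.141, -0.0, 0.608]
contact_force: [0.8, -0.2, -0.1]
grip_width: 0.3
finger_force: 0.0
```

Run:
```python
from h import *
im=optics.capture("wrist"); cv2.imwrite("pics/w6.png",im[:,:,::-1]); c=optics.get_calibration("wrist")
print(get_obs()["tool_pos"],rel(cw(172,60,226),.602)); print(proj(None,cpts((*P,1.9,1.33))["lid_handle"],c))
print([(d["uv"],d["confidence"]) for d in finder.pinpoint("lid_handle","wrist")])
s=cv2.imread("pics/w5.png")[0:290,100:300]; cv2.imwrite("pics/w5c.png",cv2.resize(s,None,fx=2,fy=2,interpolation=cv2.INTER_CUBIC))
```

```text
[378.85332423 298.02025972 309.21751682] (array([ 0.01428908, -0.11647913,  0.69340934]), array([ 1.00025771e-04, -3.51928018e-05,  7.23838965e-04]))
[322.20873563 230.6476631 ]
[([325.3, 233.8], 0.65)]
```

View pics/w5c.png

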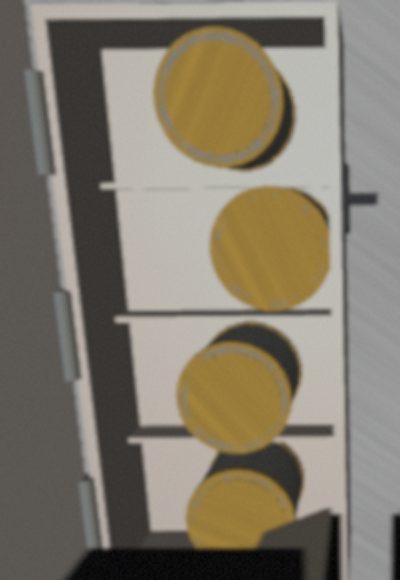

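View pics/w6.png

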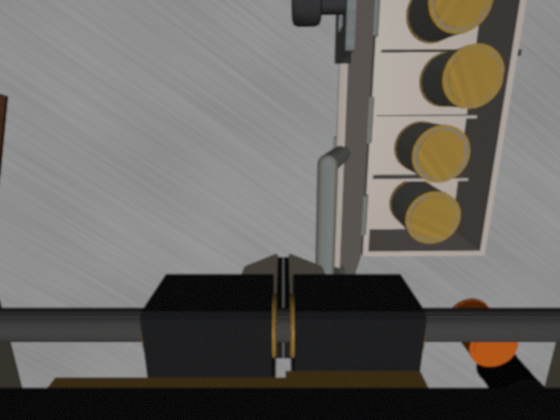

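Can 2 stands upright against the front wall, and the tool is behind the bar (bar at column 327, fingers at 283). Swinging the lid forward.

send_rows(
  offset=[
    [0.01, -0.12, 0.2],
    [0.01, -0.12, 0.5],
    [0.01, -0.12, 0.69],
    [0.01, -0.12, 0.69],
    [0.01, -0.12, 0.69],
  ],
  delta_rot=[
    [0, 0, 0],
    [0, 0, 0],
    [0, 0, 0],
    [0, 0, 0],
    [0, 0, 0],
  ],
)

```text
time: 47.7
tool_pos: [371.6, 311.0, 227.4]
tcp_rot: [3.141, -0.002, 0.606]
contact_force: [-0.0, 0.6, 0.3]
grip_width: 0.8
finger_force: 0.0
```

send_rows(
  offset=[
    [0, 0.12, -0.01],
    [0, 0.24, -0.05],
    [0, 0.36, -0.075],
    [0, 0.48, -0.09],
    [0, 0.61, -0.1],
    [0, 0.74, -0.09],
    [0, 0.87, -0.08],
    [0, 1.0, -0.07],
  ],
  delta_rot=[
    [0, 0, 0],
    [0, 0, 0],
    [0, 0, 0],
    [0, 0, 0],
    [0, 0, 0],
    [0, 0, 0],
    [0, 0, 0],
    [0, 0, 0],
  ],
)

```text
time: 48.7
tool_pos: [439.2, 211.8, 234.1]
tcp_rot: [-3.141, 0.001, 0.608]
contact_force: [-0.9, 2.1, -2.4]
grip_width: 0.7
finger_force: 1.3
```

send_rows(
  offset=[
    [0, 0.08, 0.02],
    [0, 0.16, 0.04],
    [0, 0.3, 0.1],
    [0, 0.43, 0.15],
    [0, 0.52, 0.19],
    [0, 0.62, 0.24],
    [0, 0.7, 0.31],
    [0, 0.775, 0.38],
  ],
  delta_rot=[
    [0, 0, 0],
    [0, 0, 0],
    [0, 0, 0],
    [0, 0, 0],
    [0, 0, 0],
    [0, 0, 0],
    [0, 0, 0],
    [0, 0, 0],
  ],
)

```text
time: 49.7
tool_pos: [492.4, 135.8, 188.8]
tcp_rot: [3.141, -0.0, 0.608]
contact_force: [-2.8, 2.9, -0.6]
grip_width: 0.6
finger_force: 1.5
```

```bash
cat >> h.py <<'E'
def here():
    o=get_obs(); d=o["tool_pos"][:2]-np.array(P[:2]); co,s=np.cos(P[2]),np.sin(P[2])
    print("case xyz",np.round([co*d[0]+s*d[1],-s*d[0]+co*d[1],o["tool_pos"][2]],1),np.round(o["tcp_rot"],3),np.round(o["contact_force"],1),o["time"])
E
python3 - <<'E'
from h import *
lidhasp((.75,1.33));here()
E
```

```text
[0.73189599 1.26850819] [('lid_handle', array([-0.4, -1.4])), ('hasp_hinge', array([-1.4,  0.7])), ('hasp_knob', array([110.3,  85.4])), ('lid_handle', array([-1.6, -0.6])), ('hasp_hinge', array([ 50.4, -73.1])), ('hasp_knob', array([2. , 0.5]))]
case xyz [-39.2  59.2 189.7] [ 3.141e+00 -1.000e-03  6.080e-01] [-0.5  0.5 -0.1] 50.1
```

send_rows(
  offset=[
    [0, -0.03, -0.2],
    [0, 0, -0.34],
    [0, 0.28, -0.34],
    [0, 0.28, -0.34],
    [0, 0.28, -0.34],
  ],
  delta_rot=[
    [0, 0, 0],
    [0, 0, 0],
    [0, 0, 0],
    [0, 0, 0],
    [0, 0, 0],
  ],
)

```text
time: 50.72
tool_pos: [510.9, 109.2, 230.0]
tcp_rot: [-3.141, 0.0, 0.607]
contact_force: [-0.7, 0.7, 0.1]
grip_width: 0.2
finger_force: 0.0
```

send_rows(
  offset=[
    [0, 0, 0.15],
    [0, 0.03, 0.3],
    [0, 0.11, 0.45],
    [0, 0.19, 0.58],
    [0, 0.24, 0.72],
    [0, 0.28, 0.87],
    [0, 0.3, 0.98],
    [0, 0.3, 0.98],
  ],
  delta_rot=[
    [0, 0, 0],
    [0, 0, 0],
    [0, 0, 0],
    [0, 0, 0],
    [0, 0, 0],
    [0, 0, 0],
    [0, 0, 0],
    [0, 0, 0],
  ],
)

```text
time: 51.72
tool_pos: [538.0, 72.8, 114.8]
tcp_rot: [3.125, -0.006, 0.608]
contact_force: [11.8, -27.5, 5.9]
grip_width: 0.5
finger_force: 12.5
```

send_rows(
  offset=[
    [0, 0, 0.05],
    [0, 0.01, 0.1],
    [0, 0.01, 0.15],
    [0, 0.01, 0.18],
    [0, 0.01, 0.18],
  ],
  delta_rot=[
    [0, 0, 0],
    [0, 0, 0],
    [0, 0, 0],
    [0, 0, 0],
    [0, 0, 0],
  ],
)

```text
time: 52.35
tool_pos: [539.6, 71.9, 93.7]
tcp_rot: [3.124, -0.007, 0.609]
contact_force: [15.1, -29.2, 3.6]
grip_width: 0.5
finger_force: 12.9
```

Run:
```python
from h import *
lidhasp((.05,1.3));here()
```

```text
[0.04703975 1.35205915] [('lid_handle', array([ 1.2, -2.5])), ('hasp_hinge', array([-1.6, -0.9])), ('hasp_knob', array([0.4, 1.4])), ('lid_handle', array([-1.1,  0.9])), ('hasp_hinge', array([1. , 1.8])), ('hasp_knob', array([ 0.6, -0.8]))]
case xyz [-109.    59.    90.8] [-3.141  0.     0.609] [ 0.  -0.4  0.6] 52.75
```

send_rows(
  offset=[
    [0, 0, 0.02],
    [0, 0, 0.04],
    [0, 0, 0.05],
    [0, 0, 0.05],
  ],
  delta_rot=[
    [0, 0, 0],
    [0, 0, 0],
    [0, 0, 0],
    [0, 0, 0],
  ],
)

```text
time: 53.25
tool_pos: [532.3, 79.1, 88.5]
tcp_rot: [3.141, -0.002, 0.609]
contact_force: [-10.6, -0.3, 33.0]
grip_width: 0.4
finger_force: 16.1
```

Run:
```python
from h import *
lidhasp((.05,1.3));here()
```

```text
[0.00745031 1.32749329] [('lid_handle', array([-1.6,  0.2])), ('hasp_hinge', array([-2.1,  0.1])), ('hasp_knob', array([-1.4, -0. ])), ('lid_handle', array([-1.7, -2.9])), ('hasp_hinge', array([1.6, 4.3])), ('hasp_knob', array([ 2.3, -0.6]))]
case xyz [-109.3   58.7   88.5] [ 3.141e+00 -2.000e-03  6.090e-01] [-10.7  -0.3  32.6] 53.65
```

The lid is shut: the bar is at its stop and the camera fit reads 0.007 rad. Moving over to the hasp.

send_rows(
  offset=[
    [0, 0, -0.2],
    [0, 0, -0.5],
    [0, 0, -0.9],
    [0, 0, -0.9],
  ],
  delta_rot=[
    [0, 0, 0],
    [0, 0, 0],
    [0, 0, 0],
    [0, 0, 0],
  ],
)

```text
time: 54.15
tool_pos: [534.2, 78.9, 196.2]
tcp_rot: [3.138, -0.006, 0.609]
contact_force: [-0.7, 0.1, -0.8]
grip_width: 0.5
finger_force: 0.0
```

send_rows(
  offset=[
    [0.4, 0.1, 0],
    [0.8, 0.2, 0],
    [1.0, 0.2, 0],
    [1.0, 0.2, 0],
    [1.0, 0.2, 0],
    [1.0, 0.2, 0],
  ],
  delta_rot=[
    [0, 0, 0],
    [0, 0, 0],
    [0, 0, 0],
    [0, 0, 0],
    [0, 0, 0],
    [0, 0, 0],
  ],
)

```text
time: 54.9
tool_pos: [643.9, 126.7, 192.9]
tcp_rot: [-3.141, 0.001, 0.607]
contact_force: [-0.4, -0.5, 0.2]
grip_width: 0.8
finger_force: 0.0
```

Run:
```python
from h import *
lidhasp((.02,1.3));here()
c=optics.get_calibration("wrist");im=optics.capture("wrist");cv2.imwrite("pics/w7.png",im[:,:,::-1])
print([(np.round(d["uv"]),d["confidence"]) for d in finder.pinpoint("hasp_knob","wrist")],proj(None,cpts((*P,0,1.33))["hasp_knob"],c))
print(rel(cw(-133,-65,180),.605))
```

```text
[-5.61080125e-04  1.31992410e+00] [('lid_handle', array([ 1.2, -1.9])), ('hasp_hinge', array([0.1, 0.6])), ('hasp_knob', array([-1.9, -0.4])), ('lid_handle', array([-3. ,  0.4])), ('hasp_hinge', array([-1.1,  1.6])), ('hasp_knob', array([ 1.1, -0.2]))]
case xyz [-133.2  -61.1  193. ] [ 3.142 -0.     0.607] [ 0.6 -0.5 -0.4] 55.3
[(array([282., 208.]), 0.98)] [283.49392227 210.16807518]
(array([ 0.03151828, -0.0011508 ,  0.10778727]), array([ 6.97656521e-07, -2.27386293e-05,  4.20205098e-04]))
```

View pics/w7.png

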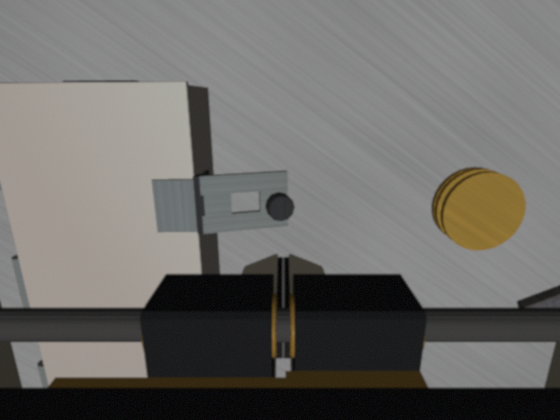

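The lid is flat shut, with the strap sticking out and the knob at (280,207) under the tool. Pressing it down.

send_rows(
  offset=[
    [0.03, 0, 0.3],
    [0.03, 0, 0.6],
    [0.03, 0, 0.72],
    [0.03, 0, 0.79],
    [0.03, 0, 0.86],
    [0.03, 0, 0.93],
    [0.03, 0, 1.0],
    [0.03, 0, 1.0],
  ],
  delta_rot=[
    [0, 0, 0],
    [0, 0, 0],
    [0, 0, 0],
    [0, 0, 0],
    [0, 0, 0],
    [0, 0, 0],
    [0, 0, 0],
    [0, 0, 0],
  ],
)

```text
time: 56.4
tool_pos: [647.2, 129.3, 72.1]
tcp_rot: [-3.141, 0.001, 0.608]
contact_force: [-0.0, 0.3, 0.4]
grip_width: 0.1
finger_force: 0.0
```

send_rows(
  offset=[
    [0, 0, 0.06],
    [0, 0, 0.12],
    [0, 0, 0.12],
  ],
  delta_rot=[
    [0, 0, 0],
    [0, 0, 0],
    [0, 0, 0],
  ],
)

```text
time: 56.78
tool_pos: [647.2, 129.2, 57.6]
tcp_rot: [-3.141, 0.001, 0.608]
contact_force: [-1.2, -0.5, 0.2]
grip_width: 0.5
finger_force: 0.0
```

Run:
```python
from h import *
lidhasp((.02,.6));here()
```

```text
[0.04756491 0.5110829 ] [('hasp_hinge', array([-2.2, -0.1])), ('hasp_knob', array([-1.6,  1.8])), ('lid_handle', array([-1.8, -3.1])), ('hasp_hinge', array([ 1.2, -0. ])), ('hasp_knob', array([1.8, 0.1]))]
case xyz [-133.1  -64.9   58.7] [ 3.142 -0.     0.608] [-0.5  0.5  0.8] 57.175
```

send_rows(
  offset=[
    [0, 0, -0.08],
    [0, 0.25, -0.08],
    [0, 0.25, 0.21],
    [0, 0.25, 0.21],
    [0, 0.15, 0.21],
    [0, 0.06, 0.21],
    [0, 0, 0.21],
    [0, -0.06, 0.21],
  ],
  delta_rot=[
    [0, 0, 0],
    [0, 0, 0],
    [0, 0, 0],
    [0, 0, 0],
    [0, 0, 0],
    [0, 0, 0],
    [0, 0, 0],
    [0, 0, 0],
  ],
)

```text
time: 58.18
tool_pos: [643.5, 135.8, 34.0]
tcp_rot: [3.141, -0.001, 0.608]
contact_force: [1.8, -1.3, 0.2]
grip_width: 0.1
finger_force: 0.4
```

send_rows(
  offset=[
    [0, -0.02, 0],
    [0, -0.04, 0],
    [0, -0.04, 0],
  ],
  delta_rot=[
    [0, 0, 0],
    [0, 0, 0],
    [0, 0, 0],
  ],
)

```text
time: 58.55
tool_pos: [640.8, 139.1, 33.3]
tcp_rot: [-3.141, -0.0, 0.608]
contact_force: [0.2, -0.0, 0.7]
grip_width: 0.4
finger_force: 0.2
```

Run:
```python
from h import *
lidhasp((.02,.1));here()
```

```text
[0.02610596 0.08362789] [('lid_handle', array([89.7, 89.9])), ('hasp_hinge', array([-1.6, -1.8])), ('hasp_knob', array([ 0.6, -0.1])), ('lid_handle', array([-1.7, -3.6])), ('hasp_hinge', array([3. , 2.4])), ('hasp_knob', array([1.6, 0.2]))]
case xyz [-121.1  -64.7   33.2] [-3.141  0.     0.608] [-0.1  0.1 -0.1] 58.95
```

send_rows(
  offset=[
    [0, -0.015, 0],
    [0, -0.03, 0],
    [0, -0.045, 0],
    [0, -0.045, 0],
  ],
  delta_rot=[
    [0, 0, 0],
    [0, 0, 0],
    [0, 0, 0],
    [0, 0, 0],
  ],
)

```text
time: 59.45
tool_pos: [637.6, 143.7, 33.3]
tcp_rot: [-3.141, -0.0, 0.608]
contact_force: [0.4, -1.1, 0.1]
grip_width: 0.7
finger_force: 0.2
```

send_rows(
  offset=[
    [0, -0.015, 0],
    [0, -0.03, 0],
    [0, -0.03, 0],
  ],
  delta_rot=[
    [0, 0, 0],
    [0, 0, 0],
    [0, 0, 0],
  ],
)

```text
time: 59.82
tool_pos: [635.6, 146.6, 33.3]
tcp_rot: [-3.141, 0.0, 0.608]
contact_force: [0.4, -0.6, 0.6]
grip_width: 0.4
finger_force: 0.2
```

Run:
```python
from h import *
lidhasp((.02,.1));here()
```

```text
[ 0.03864604 -0.04371672] [('hasp_hinge', array([-1.8, -1.4])), ('hasp_knob', array([0.1, 0.5])), ('lid_handle', array([-3. , -3.4])), ('hasp_hinge', array([2. , 1.3])), ('hasp_knob', array([1. , 1.1]))]
case xyz [-112.1  -64.7   33.3] [-3.141 -0.     0.608] [-0.5 -0.   0.4] 60.225
```

send_rows(
  offset=[
    [0, -0.01, 0],
    [0, -0.02, 0],
    [0, -0.03, 0],
    [0, -0.03, 0],
  ],
  delta_rot=[
    [0, 0, 0],
    [0, 0, 0],
    [0, 0, 0],
    [0, 0, 0],
  ],
)

```text
time: 60.72
tool_pos: [633.9, 149.2, 33.4]
tcp_rot: [3.141, -0.0, 0.608]
contact_force: [0.3, -1.8, 0.8]
grip_width: 0.3
finger_force: 0.9
```

send_rows(
  offset=[
    [0, -0.01, 0],
    [0, -0.02, 0],
    [0, -0.02, 0],
  ],
  delta_rot=[
    [0, 0, 0],
    [0, 0, 0],
    [0, 0, 0],
  ],
)

```text
time: 61.1
tool_pos: [633.4, 150.3, 33.8]
tcp_rot: [3.139, -0.001, 0.608]
contact_force: [3.5, -6.9, 1.2]
grip_width: 0.3
finger_force: 2.7
```

Run:
```python
from h import *
lidhasp((.02,.05));here()
im=cv2.imread("pics/side_last.png")[120:240,180:360];a=cv2.resize(im,None,fx=4,fy=4,interpolation=cv2.INTER_CUBIC);cv2.imwrite("pics/s9.png",a)
```

```text
[-0.00303808 -0.04343432] [('lid_handle', array([  3.1, -60.5])), ('hasp_hinge', array([-4.1, -1.2])), ('hasp_knob', array([ 0.3, -0. ])), ('lid_handle', array([-3.1,  0.4])), ('hasp_hinge', array([0.7, 2.3])), ('hasp_knob', array([0.9, 1.4]))]
case xyz [-107.6  -64.9   33.8] [ 3.139e+00 -1.000e-03  6.070e-01] [ 3.1 -5.9  0.7] 61.5
```

View pics/s9.png

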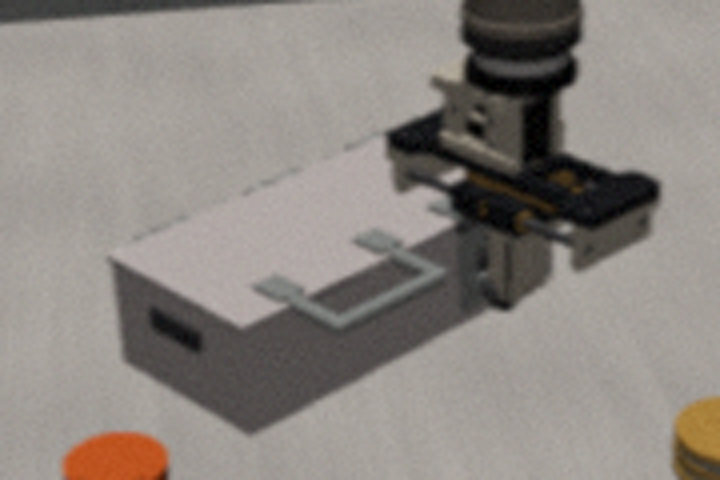

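The lid lies flat, the strap hangs against the front, and the contact force is rising, so it's at the stop. One more nudge, then back off.

send_rows(
  offset=[
    [0, -0.015, 0],
    [0, -0.015, 0],
    [0, -0.015, 0],
  ],
  delta_rot=[
    [0, 0, 0],
    [0, 0, 0],
    [0, 0, 0],
  ],
)

```text
time: 61.88
tool_pos: [633.0, 151.0, 34.1]
tcp_rot: [3.138, -0.002, 0.607]
contact_force: [5.2, -8.2, 0.8]
grip_width: 0.5
finger_force: 4.0
```

send_rows(
  offset=[
    [0, 0.1, 0],
    [0, 0.4, 0],
    [0, 0.4, -0.5],
    [0, 0.4, -1.0],
    [0, 0.9, -1.0],
    [0, 0.9, -1.0],
    [0, 0.9, -1.0],
  ],
  delta_rot=[
    [0, 0, 0],
    [0, 0, 0],
    [0, 0, 0],
    [0, 0, 0],
    [0, 0, 0],
    [0, 0, 0],
    [0, 0, 0],
  ],
)

```text
time: 62.75
tool_pos: [692.1, 64.3, 152.1]
tcp_rot: [-3.139, 0.002, 0.607]
contact_force: [1.1, 0.2, -1.0]
grip_width: 0.4
finger_force: 0.0
```

Run:
```python
from h import *
lidhasp((.02,.05));here()
im=optics.capture("wrist")
a=cv2.imread("pics/side_last.png")[120:240,200:340]
cv2.imwrite("pics/fin.png",np.hstack([cv2.resize(im[:,:,::-1],(400,300)),cv2.resize(a,(350,300),interpolation=cv2.INTER_CUBIC)]))
```

```text
[ 0.01667408 -0.10363084] [('lid_handle', array([-1.3, -2.4])), ('hasp_hinge', array([-1.3, -2. ])), ('hasp_knob', array([0. , 2.1])), ('lid_handle', array([-4.7, -0.8])), ('hasp_hinge', array([-0.6,  5.2])), ('hasp_knob', array([1.6, 1.7]))]
case xyz [-211.7  -65.6  153.3] [-3.141  0.     0.608] [0.6 0.4 0.2] 63.15
```

View pics/fin.png

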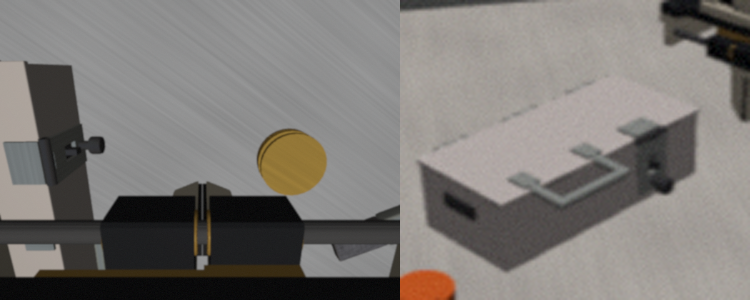

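The hasp lies flat against the front with the staple through its slot, the lid is shut, and the robot is clear of everything. Handing in.

```bash
python3 -c "
from plant import ticket; print(ticket.close_job())"
```

```text
the job is handed in; nothing more can be done
None
```

The job is handed in, though no verdict came back: all four cans stand upright one to a bay, the lid is shut, the hasp is home over its staple, and I never touched the big tin, can-end stack, brush or look-alikes.

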